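# Turn a lipped panel over with the lifter

### The job

The small lipped panel is newly finished, so the gripper itself must not touch it. Pick up the orange-handled lifter, feel its bent blade down on to the plywood tray, slide it under the panel's near lip and, pressing only lightly, push the panel up to the step and tip it over, so that it lies flat on the black deck with its pale face up. Then stand the lifter upright on the middle of its cork block again and leave the other things alone.

Things in the scene. Friction and masses are not known exactly. Their poses are not given: they have to be found in the camera images.
- jar: Closed amber jar of finish, 60 mm wide and 85 mm tall; origin at the centre of its underside. A bystander.
- sander: Cork sanding block 100 x 60 x 28 mm; origin at the centre of its underside. A bystander.
- tin: Round flat aluminium wax tin, 72 mm wide and 40 mm tall; origin at the centre of its underside. A bystander.
- board_tray (a point): Middle of the bare tray, on its top face, 85 mm to the robot's side of board_mark; same axes. The black rubber deck is 110 (x) x 160 (y) x 6.5 mm, ending in a wooden back stop 18 mm high. A panel pushed to its step stops and comes square; held there and raised by its near lip, it pivots on the step's edge (backing off up to 5 mm) and, once past upright, falls on to the deck.
- board_mark (a point): Fixed plywood turning board, 330 x 180 x 8 mm. This point is on its top face, midway between two brass dots 85 mm either side (y). x points from the bare plywood tray (towards the robot, from x = -180 mm on) to the black deck, z up. The deck's near edge is a step parallel to y, but the deck is clamped by hand: the step lies anywhere from x = -18 to +18 mm and must be felt or seen.
- lifter_grip (a point): The lifter, 120 g: brass foot 44 (x) x 26 x 12 mm; on it an upright orange handle 30 (x) x 18 mm (y, the way to grip it) up to 68 mm above the foot's underside. This point: on the handle's axis, 38 mm above that underside; z up. A stiff blade, 34 wide, 2 mm thick, juts from the foot's +x end, x = 22 to 80 mm, flush below, but bent: its tip is up to 3.5 mm high or low, not measured.
- rest_top (a point): Cork rest block, fixed, 60 (x) x 110 (y) x 12 mm; this point is the centre of its top face. At the start the lifter's foot stands on it, upright, with the blade jutting out free past the block's far (+x) edge.
- panel_center (a point): Centre of the loose wooden panel, 45 to 85 g, 70 (x) x 100 (y) x 12 mm; z points out of the dark face, the other is pale. Three 4 mm layers: faces 50 x 80 mm, middle 70 x 100 mm: so a lip 10 mm wide, 4 mm thick runs all round, with a gap 4 mm high below it. Starts on the tray, dark face up, a 100 mm side within 0.12 rad of parallel to the step and short of it.

How it is judged:
By the outcome, as a careful person would: the job done as asked, in the order asked, and still so for the second after the job is handed in, with the robot touching nothing.
It also fails if it takes over 61 s, if anything falls off the work surface, if the arm or the gripper's body presses on something with over 40 N, if the wrist force passes 120 N, or if a joint passes its speed limit or range.

### The arm

A 7-joint arm with a two-finger parallel gripper is mounted at the origin on the work surface. World frame = base frame: x ahead of the robot, y to its left, z up, the work surface at z = 0. Lengths are in mm, angles in rad, forces in N, time in s.
With the tool pointing down it reaches from about 400 to 900 mm from the base axis. Payload 5.5 kg.
Tool frame: the origin (TCP) lies on the centre line of the jaws, within the pads' length; the fingertips stand 14 mm ahead of it and the grasp point (between the pads) lies 5 mm behind it; z points along the fingers, y is the direction in which the jaws open and shut (so a half turn about z gives the same grasp; the last joint's range is limited). The gripper opens to 85 mm and grips with 20 to 120 N. Pads are 22 mm wide; open, the fingers measure 114 mm over their backs; the gripper's body (76 mm by 85 mm) begins 54 mm behind the grasp point. The pads swing forward as they close: fully open they stand 13 mm farther back than shut.
Start: joints at [1.459, 0.501, -0.427, 1.55, 0.221, 1.138, -0.21], TCP at [237.988, -604.865, 245.31] pointing down, gripper open.
Joint ranges: [-2.88, 2.88], [-0.31, 2.03], [-1.54, 1.56], [0.2, 2.42], [-1.41, 4.55], [0.19, 2.02], [-2.57, 2.57]. Speed limits (rad/s): [2.57, 2.57, 3.14, 3.14, 3.14, 3.14, 3.14].

### API

Orientations are given as a rotation vector (axis times angle).
In Python, from plant import arm, viewer gives the robot as it stands.
- The arm moves only by the tool step_arm, never from a script. Its argument "rows" is a list of rows, each an object with "gripper": the opening, from 0 (shut) to 1 (fully open); "xyz": the shift along the world's x, y, z in mm, a list of three; "rotation": the turn, a rotation vector about the world's x, y, z in degrees, a list of three. A call has 1 to 8 rows; each row shifts and turns the pose as measured when the row begins; what a row does not reach is not made up. A row lasts 1/8 s, in which the tool goes at most 62.5 mm and 10.7 degrees, less where a joint would pass 70% of its speed; a pose out of reach is approached as far as the arm can. A call with a gripper value outside its range is refused whole. The fingers move at their own pace and stop on an object; "newtons" is the grip in N (left out, the last holds). Time passes only in rows, so rows that do not move let the fingers close. It gives the time, the measured TCP pose, the force and the opening at its end, in the units of the state.
- arm.observe(): the state, without advancing time (a new reading comes with each control period).
- viewer.read_camera(name): name is "scene" or "side" or "wrist"; returns (picture, depth): 480x640x3 uint8, blue, green, red; 480x640 float32, mm along the optical axis (not along the pixel's ray), 0 where there is no reading.
- viewer.camera_model(name): a dict with "fx", "fy", "cx", "cy" (pixels), "cam_to_world" (4x4, takes a point from camera to world coordinates); the wrist camera has in their place "mount" (4x4, takes a point from camera to tool coordinates, whose origin is the TCP and whose axes are the flange's). Camera axes: x right, y down, z forward; pixel columns grow to the right and rows downward; lengths in mm; the calibration is good to about 2 mm. A picture is of the moment at which its call begins: read the wrist's pose just before it. camera_model takes no time and is no camera call.
- arm.job_done(): hands the job in, once; it reports no verdict.
The state is a dict: "time_s": time; "qpos": joint angles; "joint_velocities": joint speeds; "tau": joint torques, N m; "ee_pos": TCP position; "eef_rot": TCP orientation; "wrist_force": force on the tool from outside, world axes, zero at the start; "wrist_torque": the same for the moment, N m; "opening": finger opening in mm.
Only numpy, scipy, OpenCV 4.12 (cv2) and the standard library are available. Lean on these libraries where they do the work, as an engineer would, in place of code of your own. Each camera call takes 0.05 s, during which the arm holds its last target.

## Working session

There is one attempt and no reset: what is moved stays moved. The work goes in short steps, Python scripts to look and compute and a tool call to move; the robot and the scene stay as the last step left them, time stands still between calls to the robot, and variables do not carry over. Pictures are saved under pics/ and viewed, and the job is handed in when it is done.

Besides the shell and the picture viewer there is one more tool, called after "Emit:" as name([rows], argument=value, ...), one row to a line, values as JSON. step_arm: Moves the arm, as the interface text tells. Its arguments: {"type":"object","properties":{"rows":{"type":"array","items":{"type":"object","properties":{"gripper":{"type":"number"},"xyz":{"type":"array","items":{"type":"number"}},"rotation":{"type":"array","items":{"type":"number"}}}}},"newtons":{"type":"number"}},"required":["rows"]}

```bash
ls; mkdir -p pics; cat > h.py <<'E'
import numpy as np, cv2, json
from plant import arm, viewer
from scipy.spatial.transform import Rotation as R
def grab(name,tag):
    s=arm.observe(); p,d=viewer.read_camera(name); m=viewer.camera_model(name)
    if name=="wrist":
        T=np.eye(4);T[:3,:3]=R.from_rotvec(np.array(s["eef_rot"])).as_matrix();T[:3,3]=s["ee_pos"]
        C=T@np.array(m["mount"])
    else: C=np.array(m["cam_to_world"])
    cv2.imwrite(f"pics/{tag}.png",p); np.savez(f"pics/{tag}.npz",p=p,d=d,C=C,K=np.array([m["fx"],m["fy"],m["cx"],m["cy"]]))
    return p,d,C
def load(tag):
    z=np.load(f"pics/{tag}.npz"); return z["p"],z["d"],z["C"],z["K"]
def ray(tag,u,v):
    p,d,C,K=load(tag); r=C[:3,:3]@np.array([(u-K[2])/K[0],(v-K[3])/K[1],1]); return C[:3,3],r
def plane(tag,u,v,z):
    o,r=ray(tag,u,v); return o+r*(z-o[2])/r[2]
def dep(tag,u,v):
    p,d,C,K=load(tag); o,r=ray(tag,u,v); return o+r*d[int(round(v)),int(round(u))]
def tri(*obs):
    A=np.zeros((3,3));b=np.zeros(3)
    for t,u,v in obs:
        o,r=ray(t,u,v); r=r/np.linalg.norm(r);P=np.eye(3)-np.outer(r,r);A+=P;b+=P@o
    return np.linalg.solve(A,b)
def cloud(tag):
    p,d,C,K=load(tag); v,u=np.mgrid[:480,:640]
    X=np.stack([(u-K[2])/K[0]*d,(v-K[3])/K[1]*d,d],-1); W=X@C[:3,:3].T+C[:3,3]; W[d==0]=np.nan; return W
E
python3 - <<'E'
from h import *
for n in ["scene","side"]: p,d,C=grab(n,n+"0"); print(C.round(2))
s=arm.observe(); print({k:np.round(v,3) for k,v in s.items()})
E
```

```text
pics
[[ 1.10000e-01  8.70000e-01 -4.80000e-01  1.19154e+03]
 [ 9.90000e-01 -9.00000e-02  6.00000e-02 -8.80500e+01]
 [ 1.00000e-02 -4.90000e-01 -8.70000e-01  1.13046e+03]
 [ 0.00000e+00  0.00000e+00  0.00000e+00  1.00000e+00]]
[[ 9.9000e-01 -1.0000e-01  8.0000e-02  4.9221e+02]
 [-1.3000e-01 -7.0000e-01  7.0000e-01 -8.5590e+02]
 [-2.0000e-02 -7.1000e-01 -7.0000e-01  9.1459e+02]
 [ 0.0000e+00  0.0000e+00  0.0000e+00  1.0000e+00]]
{'time_s': np.float64(0.1), 'qpos': array([ 1.459,  0.502, -0.427,  1.551,  0.221,  1.138, -0.21 ]), 'joint_velocities': array([ 0.   , -0.001,  0.001, -0.003,  0.002, -0.001,  0.001]), 'tau': array([-1.1000e-02, -5.7081e+01, -5.8390e+00, -2.8175e+01,  1.1000e-02,
        6.0000e-03,  0.0000e+00]), 'ee_pos': array([ 237.678, -604.332,  244.358]), 'eef_rot': array([-3.085, -0.585,  0.   ]), 'wrist_force': array([ 0.258,  0.026, -0.122]), 'wrist_torque': array([ 0.006,  0.004, -0.018]), 'opening': np.float64(85.819)}
```

View pics/scene0.png

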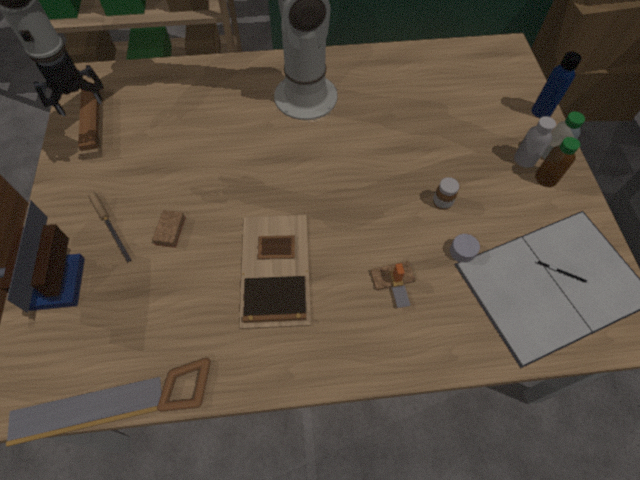

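View pics/side0.png

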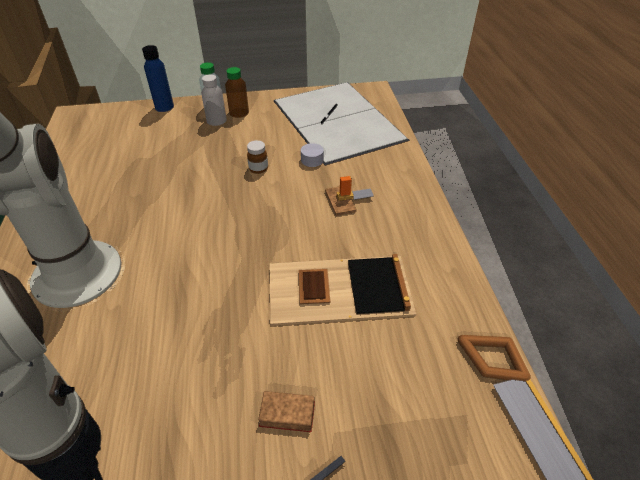

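```bash
cat >> h.py <<'E'
def crop(tag,u0,v0,w,h,k,out):
    p=load(tag)[0][v0:v0+h,u0:u0+w]; p=(255*(p/255.)**0.6).astype(np.uint8)
    cv2.imwrite(f"pics/{out}.png",cv2.resize(p,None,fx=k,fy=k,interpolation=cv2.INTER_CUBIC))
E
python3 - <<'E'
from h import *
crop("scene0",225,205,100,130,4,"c1")
crop("scene0",355,245,75,75,7,"c2")
crop("side0",260,245,160,85,5,"c3")
crop("side0",315,165,75,60,8,"c4")
W=cloud("scene0")
for n,u,v in [("board",275,205+15),("panel",277,247),("deck",275,297),("handletop",398,268),("rest",378,280),("table",340,300),("blade",401,297)]: print(n,W[v,u].round(1))
W=cloud("side0")
for n,u,v in [("board",285,315),("panel",314,287),("deck",376,287),("handletop",345,179),("rest",343,207),("table",240,250),("blade",364,195)]: print(n,W[v,u].round(1))
E
```

```text
board [ 487.2 -133.4    6.1]
panel [ 581.5 -132.9   16.8]
deck [ 725.8 -147.9   11.7]
handletop [709.6 170.   80.7]
rest [705.  128.1   7. ]
table [7.48e+02 2.03e+01 3.00e-01]
blade [763.  177.7  15.8]
board [ 504.  -207.     7.2]
panel [ 578.8 -145.    18.1]
deck [ 724.1 -162.2   13.7]
handletop [707.7 168.6  78.3]
rest [697.4 129.8  11. ]
table [407.5  14.8   2.4]
blade [764.6 167.6  14.4]
```

View pics/c1.png

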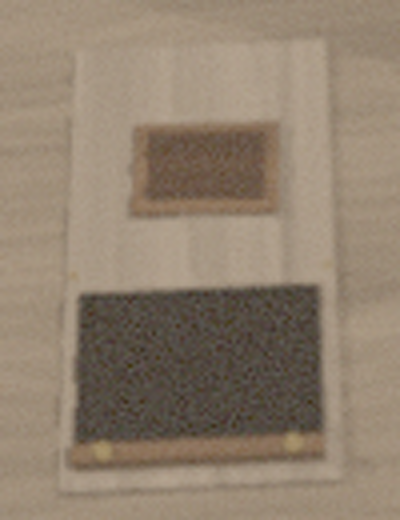

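View pics/c2.png

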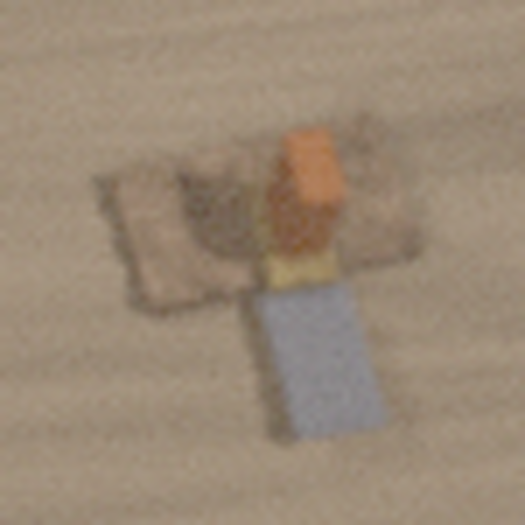

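View pics/c3.png

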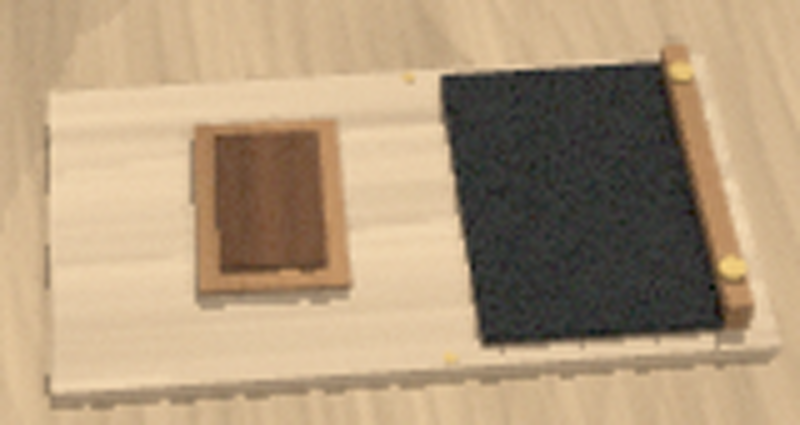

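View pics/c4.png

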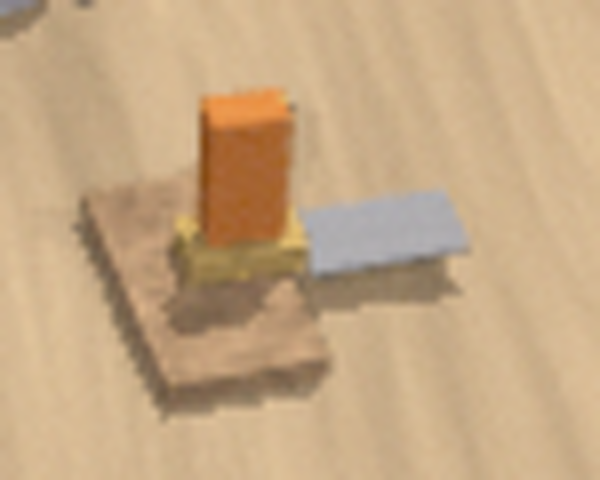

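```bash
python3 - <<'E'
from h import *
S=lambda o,k:(lambda u,v:(o[0]+(u+.5)/k-.5,o[1]+(v+.5)/k-.5))
c1=S((225,205),4);c2=S((355,245),7);c3=S((260,245),5);c4=S((315,165),8)
def T(n,a,b,z):
    A=("scene0",*a);B=("side0",*b)
    print(n,"tri",tri(A,B).round(1),"sc",plane(*A,z).round(1)[:2],"si",plane(*B,z).round(1)[:2])
for n,a,b in [("h--",(290,130),(207,126)),("h-+",(325,128),(203,97)),("h++",(345,195),(288,90)),("h+-",(303,200),(295,118))]: T(n,c2(*a),c4(*b),80)
T("rest+-",c2(150,305),c4(328,358),12);T("rest--",c2(105,178),c4(172,388),12)
print("rest-+ side",plane("side0",*c4(88,195),12)," rest++ scene",plane("scene0",*c2(415,245),12))
for n,a,b in [("bl tip+",(385,425),(445,195)),("bl tip-",(300,440),(467,250)),("bl root-",(262,293),(313,272)),("bl root+",(350,285),(305,213))]: T(n,c2(*a),c4(*b),14)
T("dot-",c1(72,275),c3(450,358),8);T("dot+",c1(327,265),c3(408,78),8)
T("step-",c1(80,295),c3(482,343),14.5);T("step+",c1(320,286),c3(441,76),14.5)
T("b--",c1(76,50),c3(52,393),8);T("b-+",c1(325,40),c3(50,92),8)
for n,a,b in [("p--",(136,127),(198,292)),("p-+",(278,122),(195,125)),("p++",(278,212),(338,120)),("p+-",(132,213),(350,288))]: T(n,c1(*a),c3(*b),16)
E
```

```text
h-- tri [694.3 168.1  76.5] sc [695.2 167.7] si [694.  162.8]
h-+ tri [695.5 180.7  78.6] sc [695.8 180.6] si [695.3 178.6]
h++ tri [724.2 181.6  78.8] sc [723.  182.5] si [724.9 178.1]
h+- tri [724.  166.5  78.2] sc [723.4 167.1] si [724.4 162.6]
rest+- tri [729.7 117.6   9.8] sc [729.7 117.9] si [729.8 114.3]
rest-- tri [674.5 110.    9.3] sc [675.7 109.6] si [674.  107.1]
rest-+ side [661.00244001 213.1383915   12.        ]  rest++ scene [716.24156671 222.3829085   12.        ]
bl tip+ tri [787.7 195.3  12.1] sc [787.3 195.6] si [787.9 191.8]
bl tip- tri [789.4 163.4  12.2] sc [789.6 163.3] si [789.  160.9]
bl root- tri [731.8 159.2  13.8] sc [730.3 160.3] si [732.8 157.2]
bl root+ tri [733.9 191.6  14.9] sc [730.7 194. ] si [736.1 189.3]
dot- tri [ 647.6 -230.5    7.8] sc [ 647. -230.] si [ 648.  -231.3]
dot+ tri [658.2 -60.    6.6] sc [658.  -59.5] si [658.6 -62.1]
step- tri [ 663.3 -225.4    9. ] sc [ 665.4 -224.4] si [ 662.7 -229.7]
step+ tri [674.5 -65.8  11.1] sc [676.  -65.8] si [673.9 -68.8]
b-- tri [ 468.2 -222.7    5.5] sc [ 469.1 -222. ] si [ 468.7 -225. ]
b-+ tri [479.7 -44.1   6.9] sc [479.6 -43.8] si [480.3 -45.8]
p-- tri [ 539.5 -181.8   12. ] sc [ 542.  -181.6] si [ 539.2 -184.7]
p-+ tri [548.7 -83.4  15.3] sc [548.5 -83.1] si [549.1 -84.5]
p++ tri [618.4 -89.3  14.3] sc [618.7 -88.9] si [618.6 -91.3]
p+- tri [ 608.1 -188.4   12.2] sc [ 608.8 -187.3] si [ 608.5 -192.3]
```

Emit:
step_arm([
  {"gripper": 1,"xyz": [36,46,7],"rotation": [0,0,-2.4]},
  {"gripper": 1,"xyz": [36,46,7],"rotation": [0,0,-2.4]},
  {"gripper": 1,"xyz": [36,46,7],"rotation": [0,0,-2.4]},
  {"gripper": 1,"xyz": [36,46,7],"rotation": [0,0,-2.4]},
  {"gripper": 1,"xyz": [36,46,7],"rotation": [0,0,-2.4]},
  {"gripper": 1,"xyz": [36,46,7],"rotation": [0,0,-2.4]},
  {"gripper": 1,"xyz": [36,46,7],"rotation": [0,0,-2.4]},
  {"gripper": 1,"xyz": [36,46,7],"rotation": [0,0,-2.4]},
])

```text
time_s: 1.1
ee_pos: [524.8, -228.3, 297.3]
eef_rot: [-3.136, -0.023, 0.007]
wrist_force: [0.3, -0.2, -0.4]
opening: 85.4
```

```bash
python3 - <<'E'
from h import *
p,d,C=grab("wrist","w1"); print(C.round(2)); print(np.array(viewer.camera_model("wrist")["mount"]).round(2))
s=arm.observe(); print(s["ee_pos"],s["eef_rot"],s["joint_velocities"])
E
```

```text
[[ 1.0000e-02 -9.6000e-01 -2.8000e-01  5.9576e+02]
 [-1.0000e+00 -2.0000e-02  0.0000e+00 -2.2644e+02]
 [-1.0000e-02  2.8000e-01 -9.6000e-01  4.2602e+02]
 [ 0.0000e+00  0.0000e+00  0.0000e+00  1.0000e+00]]
[[  -0.     -0.96   -0.28   70.38]
 [   1.     -0.      0.     -1.52]
 [  -0.     -0.28    0.96 -129.02]
 [   0.      0.      0.      1.  ]]
[ 530.71431309 -218.21838354  298.95656363] [-3.13049552e+00 -3.83623603e-02 -2.54177660e-03] [ 0.03607982 -0.02864983 -0.02872299  0.03162071 -0.04171988 -0.01766755
  0.22834347]
```

View pics/w1.png

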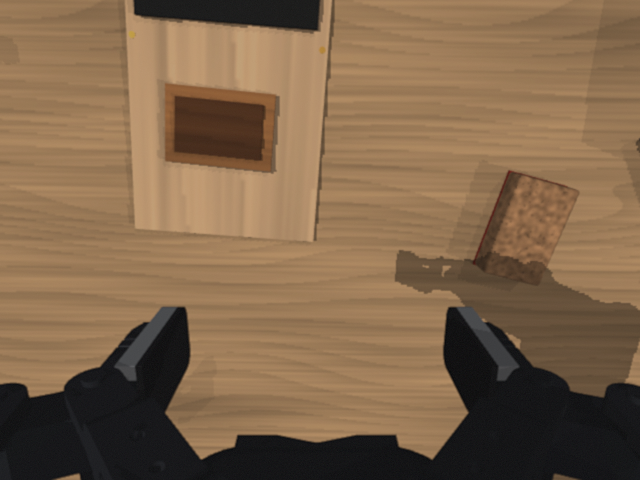

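Emit:
step_arm([
  {"gripper": 1,"xyz": [40,35,0],"rotation": [0,0,-2]},
  {"gripper": 1,"xyz": [20,35,0],"rotation": [0,0,-1]},
  {"gripper": 1,"xyz": [0,0,0],"rotation": [0,0,0]},
  {"gripper": 1,"xyz": [0,0,0],"rotation": [0,0,0]},
])

```text
time_s: 1.65
ee_pos: [589.6, -146.6, 297.3]
eef_rot: [-3.13, 0.038, 0.001]
wrist_force: [-0.7, -0.3, 0.6]
opening: 85.5
```

```bash
python3 - <<'E'
from h import *
s=arm.observe(); print(s["ee_pos"],s["eef_rot"],s["wrist_force"])
p,d,C=grab("wrist","w2")
s=arm.observe(); print(s["ee_pos"],s["eef_rot"],np.abs(s["joint_velocities"]).max())
E
```

```text
[ 589.55420128 -146.59668811  297.33150834] [-3.12970647e+00  3.83705389e-02  1.06444558e-03] [-0.68688838 -0.34248528  0.63694033]
[ 589.52188633 -146.32922095  297.4022229 ] [-3.12919083e+00  3.86152039e-02  7.58674515e-04] 0.011240661900294836
```

View pics/w2.png

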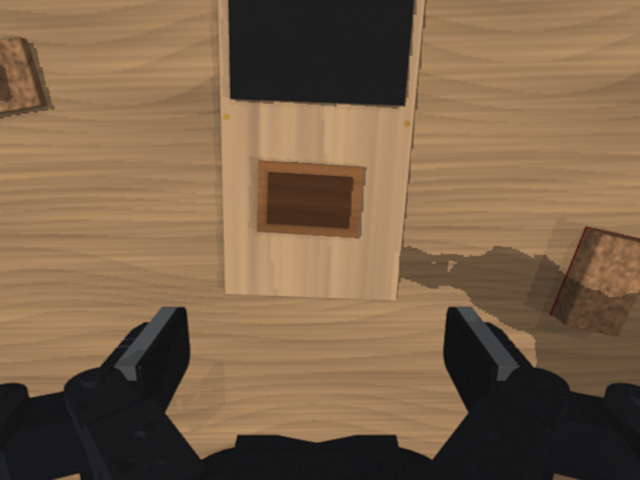

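```bash
python3 - <<'E'
from h import *
crop("w2",215,70,220,180,4,"w2c")
for n,u,v,z in [("dot+",227,116,8),("dot-",407,123.5,8),("step+",230,99,14.5),("step-",405,105,14.5),("p++",258.5,161,16),("p+-",365,168,16),("p--",361,237,16),("p-+",257.5,231.5,16)]: print(n,plane("w2",u,v,z).round(1),dep("w2",u,v).round(1))
E
```

```text
dot+ [657.8 -59.7   8. ] [657.8 -59.8   8.2]
dot- [ 646.9 -228.4    8. ] [ 647. -228.   10.]
step+ [672.7 -65.1  14.5] [672.9 -63.8   7.9]
step- [ 663.5 -224.8   14.5] [ 663.6 -226.     7.9]
p++ [616.2 -87.9  16. ] [616.3 -88.   16.4]
p+- [ 607.3 -188.5   16. ] [ 606.3 -189.3    7.9]
p-- [ 539.2 -185.1   16. ] [ 537.2 -185.7    9. ]
p-+ [547.1 -82.6  16. ] [545.2 -81.5   9.1]
```

View pics/w2c.png

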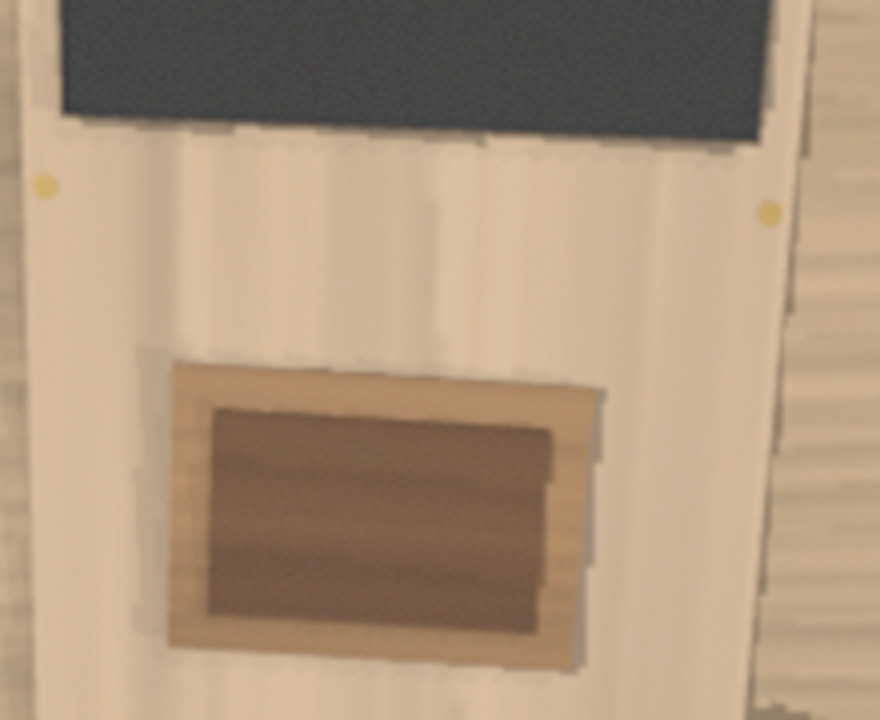

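Emit:
step_arm([
  {"gripper": 1,"xyz": [12,54,-8],"rotation": [0,0,1]},
  {"gripper": 1,"xyz": [12,54,-8],"rotation": [0,0,1]},
  {"gripper": 1,"xyz": [12,54,-8],"rotation": [0,0,1]},
  {"gripper": 1,"xyz": [12,54,-8],"rotation": [0,0,1]},
  {"gripper": 1,"xyz": [12,54,-8],"rotation": [0,0,1]},
  {"gripper": 1,"xyz": [5,40,-8],"rotation": [0,0,0]},
  {"gripper": 1,"xyz": [0,0,0],"rotation": [0,0,0]},
  {"gripper": 1,"xyz": [0,0,0],"rotation": [0,0,0]},
])

```text
time_s: 2.7
ee_pos: [654.1, 152.1, 246.4]
eef_rot: [-3.138, -0.061, 0.005]
wrist_force: [0.0, -0.4, 0.0]
opening: 85.0
```

```bash
python3 - <<'E'
from h import *
p,d,C=grab("wrist","w3")
s=arm.observe(); print(s["ee_pos"],s["eef_rot"],np.abs(s["joint_velocities"]).max())
E
```

```text
[653.91181244 152.28503299 246.4363759 ] [-3.13739181 -0.06088799  0.00476843] 0.008140851752233681
```

View pics/w3.png

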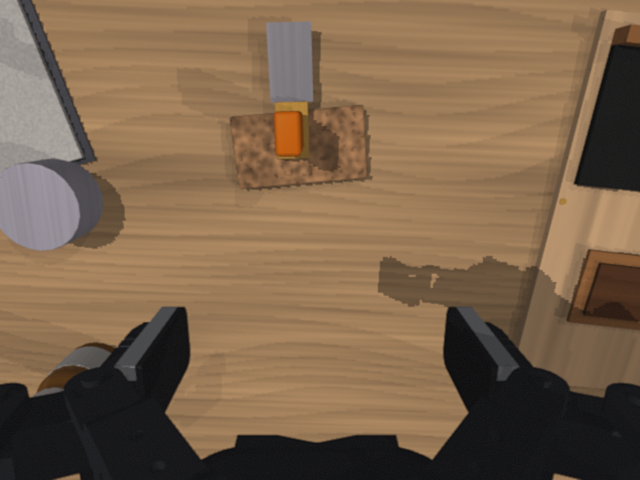

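```bash
python3 - <<'E'
from h import *
crop("w3",220,10,160,190,4,"w3c")
W=cloud("w3")
for v in range(24,104,8): print(v,[W[v,u].round(1).tolist() for u in (276,290,304)])
W0=W[110:150,280:298].reshape(-1,3); print(np.nanmedian(W0,0))
for u,v in [(250,140),(350,140),(250,180),(352,175),(200,200)]: print(W[v,u].round(1))
E
```

```text
24 [[786.3, 190.0, 16.7], [786.6, 179.3, 17.5], [787.5, 168.8, 14.7]]
32 [[780.8, 189.9, 16.4], [781.5, 179.4, 14.8], [781.7, 168.6, 16.0]]
40 [[775.5, 190.0, 14.5], [775.8, 179.2, 14.9], [776.2, 168.5, 14.9]]
48 [[769.5, 189.7, 17.0], [770.2, 179.1, 14.5], [770.4, 168.2, 16.0]]
56 [[763.8, 189.7, 16.2], [764.3, 178.9, 16.1], [764.8, 168.1, 15.1]]
64 [[758.2, 189.8, 14.6], [758.7, 178.9, 14.5], [759.0, 167.9, 15.7]]
72 [[752.4, 189.7, 14.7], [752.8, 178.7, 14.7], [753.1, 167.7, 15.4]]
80 [[746.4, 189.5, 16.0], [746.9, 178.6, 14.6], [747.2, 167.5, 15.5]]
88 [[740.5, 189.6, 14.1], [740.9, 178.5, 14.7], [741.3, 167.4, 14.1]]
96 [[734.4, 189.6, 14.1], [734.8, 178.3, 15.6], [735.3, 167.2, 14.2]]
[711.66046582 174.93057206  80.37448271]
[699.2 210.5  13.5]
[702.4 128.4  13.9]
[666.1 210.7  13.3]
[673.6 124.9  12.4]
[6.445e+02 2.571e+02 1.000e-01]
```

View pics/w3c.png

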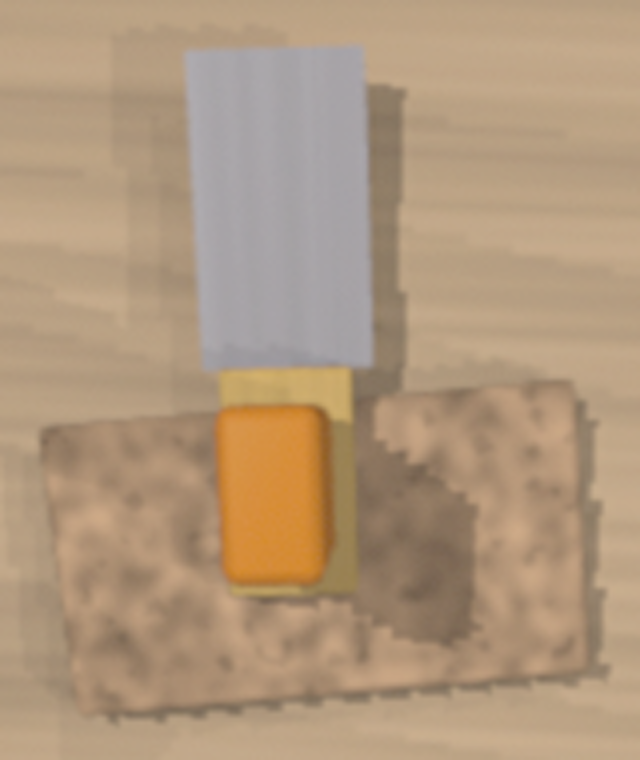

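```bash
python3 - <<'E'
from h import *
f=lambda u,v:(220+(u+.5)/4-.5,10+(v+.5)/4-.5)
P=lambda u,v,z:plane("w3",*f(u,v),z)
t=P(274.5,48,14);r=P(288,367,14);print("blade tip/root mid",t.round(1),r.round(1),"yaw",np.arctan2(*(t-r)[[1,0]]))
print("len",np.linalg.norm(t-r),"tipw",np.linalg.norm(P(186,50,14)-P(363,46,14)),"rootw",np.linalg.norm(P(203,367,14)-P(372,367,14)))
h=[P(u,v,80) for u,v in [(218,407),(325,405),(332,582),(225,582)]];print("handle",np.mean(h,0).round(1),np.linalg.norm(h[0]-h[1]),np.linalg.norm(h[1]-h[2]))
print("hyaw",np.arctan2(*((h[0]+h[1])-(h[2]+h[3]))[[1,0]]))
c=[P(u,v,12) for u,v in [(42,430),(573,380),(590,665),(82,712)]];print("rest",np.mean(c,0).round(1),[np.linalg.norm(c[i]-c[i-1]).round(1) for i in range(4)],np.arctan2(*((c[0]+c[1])-(c[2]+c[3]))[[1,0]]))
from numpy.linalg import lstsq
for tag in ["w3","scene0","side0"]:
    p=load(tag)[0].astype(int);W=cloud(tag)
    b,g,rr=p[...,0],p[...,1],p[...,2]
    m=(np.abs(W[...,0]-761)<23)&(np.abs(W[...,1]-177)<12)&(W[...,2]>8)
    Q=W[m]; A=np.c_[Q[:,0]-731.5,Q[:,1]-177,np.ones(len(Q))]; s=lstsq(A,Q[:,2],rcond=None)[0]; res=Q[:,2]-A@s
    print(tag,len(Q),"slope*58",s[0]*58,"z root",s[2],"std",res.std())
E
```

```text
blade tip/root mid [788.8 180.9  14. ] [730.8 177.   14. ] yaw 0.067117327782504
len 58.104445753540126 tipw 33.79277478025711 rootw 33.84770769113692
handle [709.2 174.9  80. ] 17.631601072773382 28.786531161759743
hyaw 0.06155361362816335
rest [694.9 169.5  12. ] [np.float64(58.1), np.float64(108.1), np.float64(57.8), np.float64(108.2)] 0.13048117226760703
w3 1960 slope*58 1.7060268601735573 z root 14.529824557200085 std 0.7920179469691496
scene0 143 slope*58 0.41027177253586355 z root 13.821748175993749 std 2.025765817144762
side0 89 slope*58 2.714505562224509 z root 12.324687453935285 std 1.8462623885855511
```

```bash
cat >> h.py <<'E'
def corr(yaw,pitch=0):
    s=arm.observe(); Rc=R.from_rotvec(np.array(s["eef_rot"])); Rt=R.from_euler("ZY",[yaw,pitch])*R.from_rotvec([np.pi,0,0])
    return np.degrees((Rt*Rc.inv()).as_rotvec()).round(2)
E
python3 - <<'E'
from h import *
print(corr(0.063), np.array([709.2,174.9,45])-arm.observe()["ee_pos"])
E
```

```text
[-0.2  -0.18  1.39] [  55.28818756   22.61496701 -201.4363759 ]
```

Emit:
step_arm([
  {"gripper": 1,"xyz": [35,15,-25],"rotation": [-0.2,-0.2,1.4]},
  {"gripper": 1,"xyz": [20,8,-30],"rotation": [0,0,0]},
  {"gripper": 1,"xyz": [0,0,-40],"rotation": [0,0,0]},
  {"gripper": 1,"xyz": [0,0,-20],"rotation": [0,0,0]},
  {"gripper": 1,"xyz": [0,0,0],"rotation": [0,0,0]},
])

```text
time_s: 3.38
ee_pos: [714.1, 162.0, 131.6]
eef_rot: [3.135, 0.076, 0.01]
wrist_force: [0.2, -0.6, 0.4]
opening: 85.3
```

```bash
python3 - <<'E'
from h import *
print(corr(0.063), np.array([709.2,174.9,45])-arm.observe()["ee_pos"])
E
```

```text
[0.33 0.36 0.84] [ -4.90885887  12.9278363  -86.59945523]
```

Emit:
step_arm([
  {"gripper": 1,"xyz": [-5,13,-20],"rotation": [0.3,0.4,0.8]},
  {"gripper": 1,"xyz": [0,0,-15],"rotation": [0,0,0]},
  {"gripper": 1,"xyz": [0,0,0],"rotation": [0,0,0]},
])

```text
time_s: 3.75
ee_pos: [710.3, 175.6, 98.0]
eef_rot: [-3.139, -0.098, -0.005]
wrist_force: [-0.5, -0.1, 0.5]
opening: 85.4
```

```bash
python3 - <<'E'
from h import *
print(corr(0.063), np.array([709.2,174.9,45])-arm.observe()["ee_pos"])
E
```

```text
[-0.04  0.19  0.04] [ -1.1341851   -0.6976987  -52.95019066]
```

Emit:
step_arm([
  {"gripper": 1,"xyz": [-1,-0.5,-25],"rotation": [0,0.2,0]},
  {"gripper": 1,"xyz": [0,0,-23],"rotation": [0,0,0]},
  {"gripper": 1,"xyz": [0,0,-3],"rotation": [0,0,0]},
  {"gripper": 1,"xyz": [0,0,0],"rotation": [0,0,0]},
])

```text
time_s: 4.25
ee_pos: [709.5, 175.4, 44.3]
eef_rot: [-3.139, -0.098, -0.001]
wrist_force: [-0.5, -0.7, 0.8]
opening: 85.4
```

```bash
python3 - <<'E'
from h import *
print(corr(0.063), np.array([709.2,174.9,45])-arm.observe()["ee_pos"])
E
```

```text
[-0.05  0.03  0.02] [-0.3060697  -0.47789478  0.6923063 ]
```

Emit:
step_arm([
  {"gripper": 0.1,"xyz": [0,0,0],"rotation": [0,0,0]},
  {"gripper": 0.1,"xyz": [0,0,0],"rotation": [0,0,0]},
  {"gripper": 0.1,"xyz": [0,0,0],"rotation": [0,0,0]},
  {"gripper": 0,"xyz": [0,0,0],"rotation": [0,0,0]},
  {"gripper": 0,"xyz": [0,0,0],"rotation": [0,0,0]},
  {"gripper": 0,"xyz": [0,0,0],"rotation": [0,0,0]},
], newtons=70)

```text
time_s: 5.0
ee_pos: [710.8, 175.7, 46.6]
eef_rot: [-3.139, -0.098, -0.006]
wrist_force: [0.1, 0.3, -0.0]
opening: 17.0
```

```bash
python3 - <<'E'
from h import *
s=arm.observe();print(corr(0.063), s["ee_pos"],s["wrist_force"],s["opening"],s["wrist_torque"])
E
```

```text
[-0.09  0.2   0.04] [710.79539949 175.6564262   46.59252233] [ 0.06153903  0.30614625 -0.03965467] 17.004267235357496 [ 0.05913417 -0.02894165 -0.02585189]
```

Emit:
step_arm([
  {"gripper": 0,"xyz": [0,0,15],"rotation": [0,0,0]},
  {"gripper": 0,"xyz": [0,0,30],"rotation": [0,0,0]},
  {"gripper": 0,"xyz": [0,0,40],"rotation": [0,0,0]},
  {"gripper": 0,"xyz": [-20,-20,15],"rotation": [0,0,-1]},
  {"gripper": 0,"xyz": [-30,-35,0],"rotation": [0,0,-1]},
  {"gripper": 0,"xyz": [-30,-35,0],"rotation": [0,0,-1]},
  {"gripper": 0,"xyz": [-30,-35,0],"rotation": [0,0,-1]},
  {"gripper": 0,"xyz": [-30,-35,0],"rotation": [0,0,-1]},
])

```text
time_s: 6.0
ee_pos: [569.3, 17.7, 157.4]
eef_rot: [-3.137, 0.033, -0.02]
wrist_force: [0.2, -1.0, -1.0]
opening: 17.1
```

```bash
python3 - <<'E'
from h import *
s=arm.observe();print(corr(-0.063), s["ee_pos"],s["wrist_force"],s["opening"],s["qpos"].round(2) if hasattr(s["qpos"],"round") else s["qpos"])
p,d,C=grab("wrist","w4")
E
```

```text
[-0.24  0.73 -2.41] [569.2759514   17.67144609 157.37008118] [ 0.21775064 -1.0453371  -0.96535474] 17.112717950871673 [ 0.4   0.49 -0.61  1.84  0.35  0.9  -1.96]
```

View pics/w4.png

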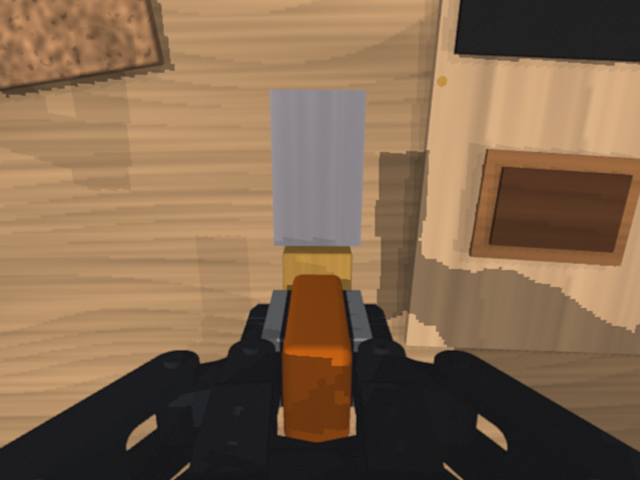

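```bash
cat >> h.py <<'E'
def blade(tag):
    m=np.array(viewer.camera_model("wrist")["mount"]); p,d,C,K=load(tag)
    v,u=np.mgrid[:480,:640]; X=np.stack([(u-K[2])/K[0]*d,(v-K[3])/K[1]*d,d],-1)@m[:3,:3].T+m[:3,3]
    Q=X[95:240,280:355].reshape(-1,3); Q=Q[(Q[:,2]<45)&(Q[:,2]>20)]
    A=np.c_[Q[:,0]-20.5,Q[:,1],np.ones(len(Q))]; s=np.linalg.lstsq(A,Q[:,2],rcond=None)[0]
    print("tool-z of blade top: root",s[2],"tip drop*58",s[0]*58,"roll slope",s[1],len(Q),(Q[:,2]-A@s).std())
    def P(u,vv,z):
        r=m[:3,:3]@np.array([(u-K[2])/K[0],(vv-K[3])/K[1],1]); return m[:3,3]+r*(z-m[2,3])/r[2]
    return P
E
python3 - <<'E'
from h import *
P=blade("w4")
for a in [(271,90),(366,90),(275,245),(360,245)]: print(P(*a,32.6).round(1))
E
```

```text
tool-z of blade top: root 32.069391677087225 tip drop*58 -1.3853509976497407 roll slope -0.0022544427814565893 10826 0.6298819764851319
[ 77.7 -17.6  32.6]
[77.7 16.2 32.6]
[ 19.9 -17.7  32.6]
[19.9 15.7 32.6]
```

Emit:
step_arm([
  {"gripper": 0,"xyz": [-28,-34,-10],"rotation": [0,1.2,-0.6]},
  {"gripper": 0,"xyz": [-28,-34,-10],"rotation": [0,1.2,-0.6]},
  {"gripper": 0,"xyz": [-28,-34,-10],"rotation": [0,1.2,-0.6]},
  {"gripper": 0,"xyz": [-28,-34,-10],"rotation": [0,1,-0.6]},
  {"gripper": 0,"xyz": [-5,-6,-10],"rotation": [0,0,0]},
  {"gripper": 0,"xyz": [0,0,0],"rotation": [0,0,0]},
])

```text
time_s: 6.8
ee_pos: [447.3, -135.9, 111.9]
eef_rot: [3.132, -0.112, -0.103]
wrist_force: [-0.8, 0.1, -1.5]
opening: 16.9
```

```bash
python3 - <<'E'
from h import *
s=arm.observe();print(corr(-0.063,.07), s["ee_pos"],np.array([448,-128,75])-s["ee_pos"],s["wrist_force"],s["opening"],s["qpos"])
E
```

```text
[0.51 0.24 0.45] [ 447.28899656 -135.8855663   111.90491727] [  0.71100344   7.8855663  -36.90491727] [-0.75205159  0.1196462  -1.51004967] 16.89905206833011 [ 0.69340915  0.43401618 -0.56079012  2.0524349   0.33518711  0.80955501
 -1.71757443]
```

Emit:
step_arm([
  {"gripper": 0,"xyz": [0,8,-18],"rotation": [0.5,0.2,0.4]},
  {"gripper": 0,"xyz": [0,0,-18],"rotation": [0,0,0]},
  {"gripper": 0,"xyz": [0,0,0],"rotation": [0,0,0]},
  {"gripper": 0,"xyz": [0,0,0],"rotation": [0,0,0]},
])

```text
time_s: 7.3
ee_pos: [450.3, -123.3, 74.1]
eef_rot: [-3.134, 0.09, 0.105]
wrist_force: [0.3, 0.2, -1.1]
opening: 17.5
```

```bash
python3 - <<'E'
from h import *
s=arm.observe();print(corr(-0.063,.07), s["ee_pos"],np.array([448,-128,46])-s["ee_pos"],s["wrist_force"],s["opening"])
grab("side","s1");p,d,C=grab("wrist","w5")
s=arm.observe();print(corr(-0.063,.07), s["ee_pos"],s["wrist_force"])
P=blade("w5"); crop("s1",200,230,220,110,3,"s1c")
E
```

```text
[-0.13  0.19 -0.33] [ 450.26766769 -123.34338816   74.05980453] [ -2.26766769  -4.65661184 -28.05980453] [ 0.29847007  0.16658155 -1.07576175] 17.5050737916934
[-0.1   0.21 -0.3 ] [ 450.18388055 -123.73171861   74.34979458] [-0.62744078  1.04660139 -1.36094623]
tool-z of blade top: root 32.02610938573673 tip drop*58 -1.3618181561767244 roll slope -0.0027270030477062335 10836 0.6295133192808166
```

View pics/w5.png

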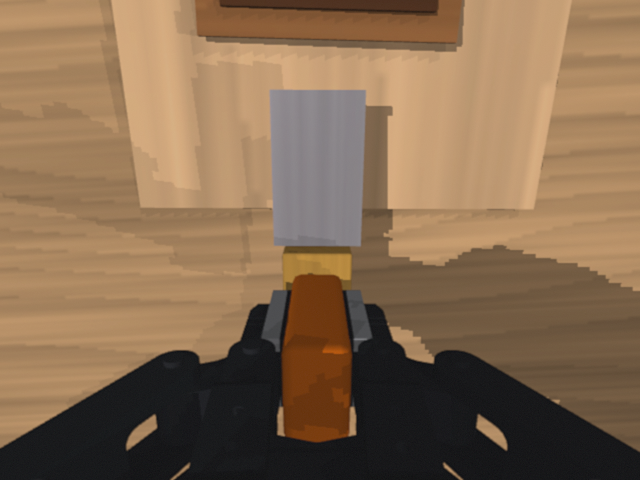

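View pics/s1c.png

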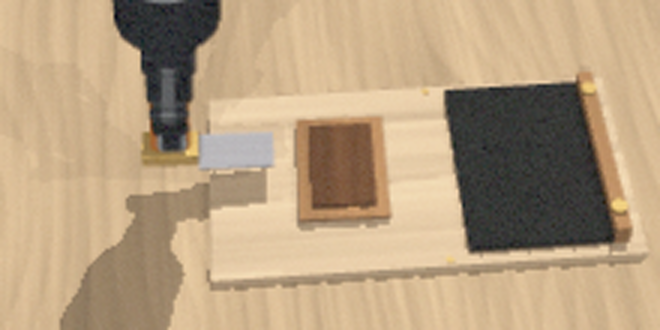

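Emit:
step_arm([
  {"gripper": 0,"xyz": [-1,-4.5,-12],"rotation": [-0.1,0.2,-0.3]},
  {"gripper": 0,"xyz": [0,0,-8],"rotation": [0,0,0]},
  {"gripper": 0,"xyz": [0,0,0],"rotation": [0,0,0]},
  {"gripper": 0,"xyz": [0,0,0],"rotation": [0,0,0]},
])

```text
time_s: 7.9
ee_pos: [449.4, -129.3, 53.3]
eef_rot: [-3.137, 0.101, 0.109]
wrist_force: [0.1, -0.2, -2.1]
opening: 17.6
```

```bash
python3 - <<'E'
from h import *
s=arm.observe();print(corr(-0.063,.07), s["ee_pos"],np.array([448,-128,46])-s["ee_pos"],s["wrist_force"],s["wrist_torque"])
E
```

```text
[0.05 0.04 0.09] [ 449.35258731 -129.27393902   53.30495933] [-1.35258731  1.27393902 -7.30495933] [ 0.09185283 -0.23464594 -2.07388313] [ 0.02712827 -0.10593086 -0.01735268]
```

Emit:
step_arm([
  {"gripper": 0,"xyz": [0,0,-2],"rotation": [0,0,0]},
  {"gripper": 0,"xyz": [0,0,-2],"rotation": [0,0,0]},
  {"gripper": 0,"xyz": [0,0,0],"rotation": [0,0,0]},
])

```text
time_s: 8.28
ee_pos: [449.7, -129.3, 49.4]
eef_rot: [-3.137, 0.101, 0.107]
wrist_force: [-0.0, -0.2, -1.6]
opening: 17.0
```

```bash
cat > st.py <<'E'
from h import *
import sys
p=float(sys.argv[1]) if len(sys.argv)>1 else .07
s=arm.observe();print(corr(-0.063,p), s["ee_pos"].round(2) if hasattr(s["ee_pos"],"round") else s["ee_pos"],"F",np.round(s["wrist_force"],2),"T",np.round(s["wrist_torque"],3),s["time_s"])
E
python3 st.py
```

```text
[0.06 0.09 0.09] [ 449.69 -129.32   49.43] F [-0.03 -0.19 -1.63] T [ 0.014 -0.053  0.07 ] 8.275
```

Emit:
step_arm([
  {"gripper": 0,"xyz": [0,0,-1.5],"rotation": [0,0,0]},
  {"gripper": 0,"xyz": [0,0,-0.5],"rotation": [0,0,0]},
])

```text
time_s: 8.52
ee_pos: [449.8, -129.3, 47.4]
eef_rot: [-3.137, 0.101, 0.107]
wrist_force: [-0.1, -0.7, -1.7]
opening: 17.2
```

```bash
python3 st.py
```

```text
[0.07 0.1  0.08] [ 449.82 -129.33   47.44] F [-0.09 -0.66 -1.73] T [-0.009 -0.022 -0.022] 8.525
```

Emit:
step_arm([
  {"gripper": 0,"xyz": [0,0,-1],"rotation": [0,0,0]},
  {"gripper": 0,"xyz": [0,0,0],"rotation": [0,0,0]},
])

```text
time_s: 8.78
ee_pos: [449.9, -129.3, 46.4]
eef_rot: [-3.137, 0.101, 0.107]
wrist_force: [0.9, -0.8, -1.1]
opening: 17.1
```

```bash
python3 st.py
```

```text
[0.07 0.11 0.08] [ 449.87 -129.34   46.39] F [ 0.86 -0.84 -1.07] T [-0.021 -0.112 -0.021] 8.775
```

Emit:
step_arm([
  {"gripper": 0,"xyz": [0,0,-0.7],"rotation": [0,0,0]},
  {"gripper": 0,"xyz": [0,0,0],"rotation": [0,0,0]},
])

```text
time_s: 9.02
ee_pos: [449.8, -129.4, 46.1]
eef_rot: [-3.137, 0.101, 0.107]
wrist_force: [-1.2, -0.4, 1.8]
opening: 17.0
```

```bash
python3 st.py
```

```text
[0.1  0.1  0.09] [ 449.84 -129.41   46.13] F [-1.23 -0.43  1.84] T [0.055 0.022 0.023] 9.025
```

Emit:
step_arm([
  {"gripper": 0,"xyz": [0,0,-0.7],"rotation": [0,0,0]},
  {"gripper": 0,"xyz": [0,0,0],"rotation": [0,0,0]},
])

```text
time_s: 9.28
ee_pos: [449.8, -129.4, 46.0]
eef_rot: [-3.138, 0.101, 0.107]
wrist_force: [-1.0, 0.6, 3.6]
opening: 17.3
```

```bash
python3 st.py
```

```text
[0.13 0.1  0.07] [ 449.79 -129.36   46.02] F [-1.01  0.63  3.63] T [0.115 0.096 0.039] 9.275
```

Emit:
step_arm([
  {"gripper": 0,"xyz": [0,0,0.7],"rotation": [0,0,0]},
  {"gripper": 0,"xyz": [3,-0.2,0],"rotation": [0,0,0]},
  {"gripper": 0,"xyz": [4,-0.25,0],"rotation": [0,0,0]},
  {"gripper": 0,"xyz": [4,-0.25,0],"rotation": [0,0,0]},
])

```text
time_s: 9.78
ee_pos: [461.2, -130.2, 46.3]
eef_rot: [-3.138, 0.101, 0.107]
wrist_force: [-1.8, 0.3, 0.6]
opening: 17.2
```

```bash
python3 st.py
```

```text
[0.11 0.08 0.09] [ 461.24 -130.22   46.26] F [-1.82  0.32  0.55] T [-0.033 -0.015  0.026] 9.775
```

Emit:
step_arm([
  {"gripper": 0,"xyz": [3,-0.2,0.5],"rotation": [0,0,0]},
  {"gripper": 0,"xyz": [4,-0.25,0],"rotation": [0,0,0]},
  {"gripper": 0,"xyz": [2,-0.1,0],"rotation": [0,0,0]},
])

```text
time_s: 10.15
ee_pos: [471.4, -130.7, 46.6]
eef_rot: [-3.137, 0.101, 0.107]
wrist_force: [-0.7, -0.1, -0.8]
opening: 16.9
```

```bash
python3 st.py; python3 -c "
from h import *
grab('wrist','w6');grab('side','s2');crop('s2',200,230,220,110,3,'s2c')"
```

```text
[0.09 0.11 0.08] [ 471.39 -130.72   46.61] F [-0.67 -0.09 -0.77] T [-0.019 -0.092  0.005] 10.15
```

View pics/w6.png

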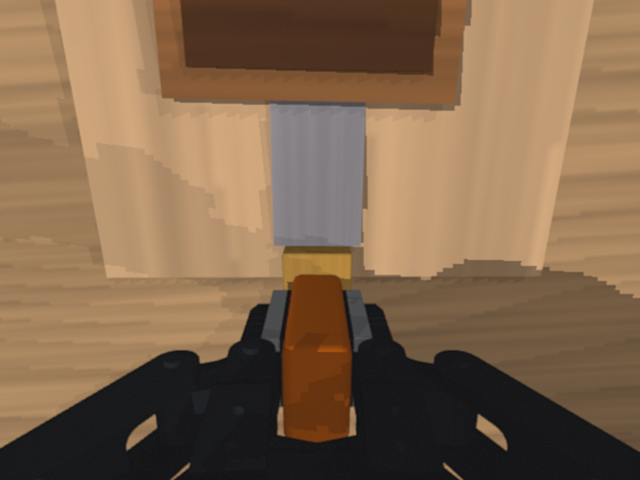

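Emit:
step_arm([
  {"gripper": 0,"xyz": [4,-0.25,0],"rotation": [0,0,0]},
  {"gripper": 0,"xyz": [4,-0.25,0],"rotation": [0,0,0]},
  {"gripper": 0,"xyz": [4,-0.25,0],"rotation": [0,0,0]},
  {"gripper": 0,"xyz": [4,-0.25,0],"rotation": [0,0,0]},
  {"gripper": 0,"xyz": [4,-0.25,0],"rotation": [0,0,0]},
])

```text
time_s: 10.88
ee_pos: [491.6, -132.1, 46.5]
eef_rot: [-3.138, 0.101, 0.109]
wrist_force: [-0.4, 0.3, -0.1]
opening: 17.2
```

```bash
python3 st.py; python3 -c "
from h import *
grab('wrist','w7')"
```

```text
[0.1  0.01 0.08] [ 491.59 -132.07   46.45] F [-0.42  0.28 -0.09] T [-0.024  0.057 -0.043] 10.875
```

View pics/w7.png

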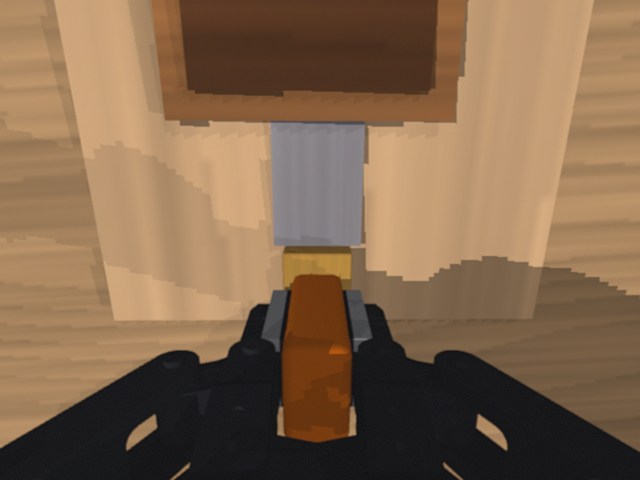

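Emit:
step_arm([
  {"gripper": 0,"xyz": [4,-0.25,0.1],"rotation": [0,0,0]},
  {"gripper": 0,"xyz": [4,-0.25,0],"rotation": [0,0,0]},
  {"gripper": 0,"xyz": [4,-0.25,0],"rotation": [0,0,0]},
  {"gripper": 0,"xyz": [4,-0.25,0],"rotation": [0,0,0]},
  {"gripper": 0,"xyz": [4,-0.25,0],"rotation": [0,0,0]},
  {"gripper": 0,"xyz": [4,-0.25,0],"rotation": [0,0,0]},
  {"gripper": 0,"xyz": [4,-0.25,0],"rotation": [0,0,0]},
  {"gripper": 0,"xyz": [4,-0.25,0],"rotation": [0,0,0]},
])

```text
time_s: 11.92
ee_pos: [526.3, -134.2, 46.5]
eef_rot: [-3.137, 0.101, 0.109]
wrist_force: [-0.4, -0.1, -0.6]
opening: 17.3
```

```bash
python3 st.py; python3 -c "
from h import *
grab('side','s3');crop('s3',230,230,200,110,4,'s3c')"
```

```text
[0.09 0.04 0.09] [ 526.26 -134.18   46.52] F [-0.39 -0.15 -0.62] T [0.006 0.015 0.037] 11.925
```

View pics/s3c.png

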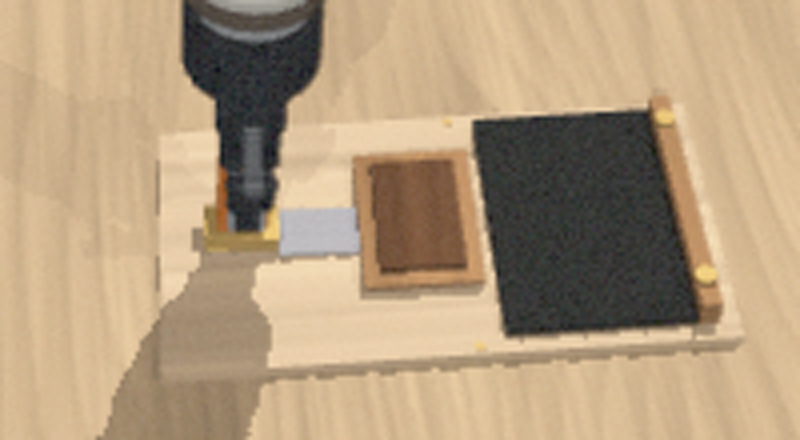

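Emit:
step_arm([
  {"gripper": 0,"xyz": [2,-0.1,0.1],"rotation": [0,0,0]},
  {"gripper": 0,"xyz": [1,-0.1,0],"rotation": [0,0,0]},
  {"gripper": 0,"xyz": [1,0,0],"rotation": [0,0,0]},
])

```text
time_s: 12.35
ee_pos: [531.1, -134.4, 46.6]
eef_rot: [-3.137, 0.101, 0.108]
wrist_force: [0.3, 0.4, -0.2]
opening: 17.3
```

```bash
python3 st.py
```

```text
[0.08 0.07 0.08] [ 531.09 -134.37   46.6 ] F [ 0.27  0.38 -0.22] T [-0.028  0.089 -0.004] 12.35
```

Emit:
step_arm([
  {"gripper": 0,"xyz": [1,-0.1,0],"rotation": [0,0,0]},
  {"gripper": 0,"xyz": [1,0,0],"rotation": [0,0,0]},
])

```text
time_s: 12.6
ee_pos: [533.0, -134.5, 46.6]
eef_rot: [-3.137, 0.101, 0.108]
wrist_force: [-0.9, 1.1, 0.2]
opening: 17.1
```

```bash
python3 st.py
```

```text
[0.09 0.06 0.08] [ 533.05 -134.5    46.64] F [-0.93  1.1   0.2 ] T [ 0.003  0.043 -0.068] 12.6
```

Emit:
step_arm([
  {"gripper": 0,"xyz": [1,-0.1,0],"rotation": [0,0,0]},
  {"gripper": 0,"xyz": [0,0,0],"rotation": [0,0,0]},
])

```text
time_s: 12.85
ee_pos: [533.3, -134.7, 46.5]
eef_rot: [-3.137, 0.101, 0.111]
wrist_force: [-1.3, -0.1, 0.9]
opening: 17.8
```

```bash
python3 st.py;  python3 -c "
from h import *
grab('side','s4');crop('s4',250,240,160,90,5,'s4c')"
```

```text
[ 0.1  -0.03  0.09] [ 533.27 -134.68   46.51] F [-1.29 -0.07  0.91] T [-0.084  0.07  -0.018] 12.85
```

View pics/s4c.png

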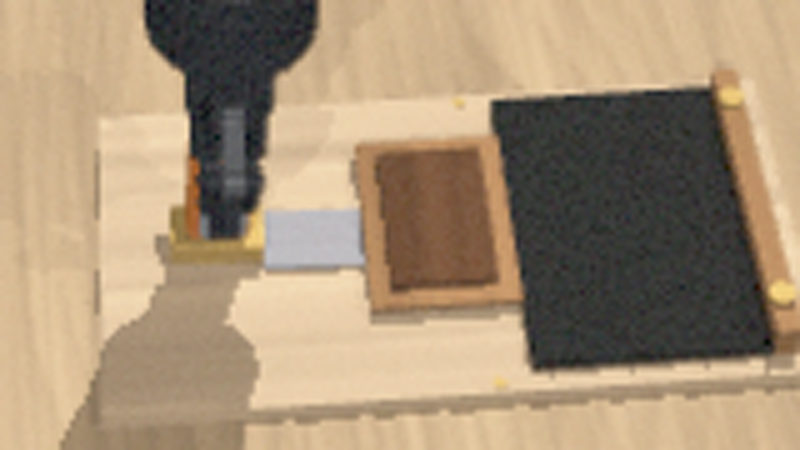

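Emit:
step_arm([
  {"gripper": 0,"xyz": [0.3,0,3],"rotation": [0,0,0]},
  {"gripper": 0,"xyz": [0.3,0,4],"rotation": [0,0,0]},
  {"gripper": 0,"xyz": [0.5,0,4],"rotation": [0,0,0]},
  {"gripper": 0,"xyz": [0.8,0,4],"rotation": [0,0,0]},
])

```text
time_s: 13.4
ee_pos: [534.2, -134.7, 61.9]
eef_rot: [-3.137, 0.101, 0.114]
wrist_force: [-1.7, -0.0, -1.3]
opening: 17.4
```

```bash
python3 st.py;  python3 -c "
from h import *
grab('side','s5');crop('s5',250,240,160,90,5,'s5c')"
```

```text
[ 0.08 -0.16  0.09] [ 534.2  -134.65   61.91] F [-1.67 -0.04 -1.28] T [0.029 0.369 0.019] 13.4
```

View pics/s5c.png

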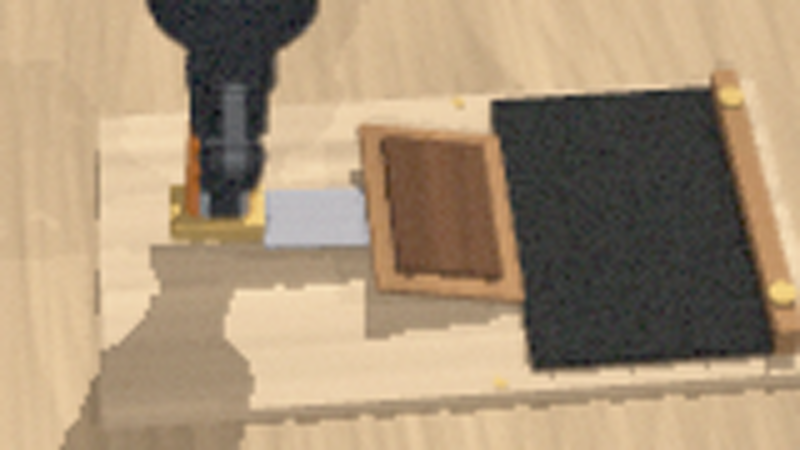

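Emit:
step_arm([
  {"gripper": 0,"xyz": [1,0,4.5],"rotation": [0,0,0]},
  {"gripper": 0,"xyz": [1.5,-0.1,4],"rotation": [0,0,0]},
  {"gripper": 0,"xyz": [2,-0.1,4],"rotation": [0,0,0]},
  {"gripper": 0,"xyz": [2.4,-0.2,4],"rotation": [0,0,0]},
  {"gripper": 0,"xyz": [2.7,-0.2,4],"rotation": [0,0,0]},
])

```text
time_s: 14.08
ee_pos: [542.4, -135.2, 84.0]
eef_rot: [-3.137, 0.101, 0.121]
wrist_force: [-4.1, -0.7, 2.0]
opening: 17.2
```

```bash
python3 st.py;  python3 -c "
from h import *
grab('side','s6');crop('s6',250,230,160,100,5,'s6c')"
```

```text
[ 0.1  -0.39  0.09] [ 542.37 -135.19   84.03] F [-4.14 -0.71  2.01] T [0.052 0.991 0.046] 14.075
```

View pics/s6c.png

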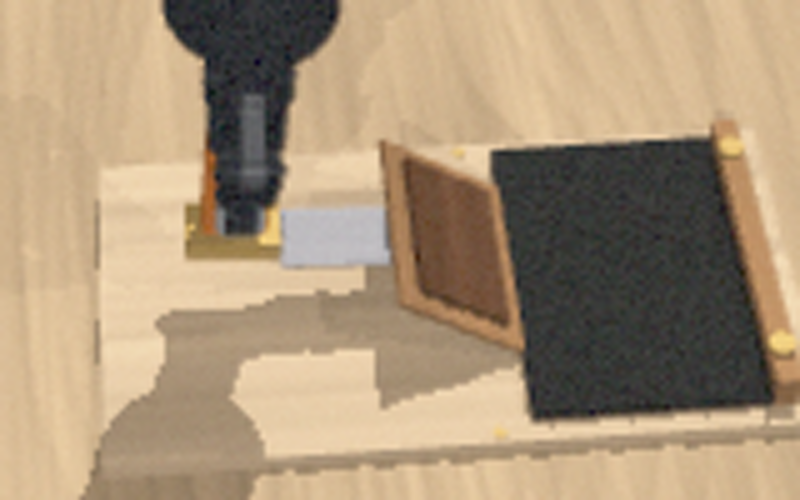

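Emit:
step_arm([
  {"gripper": 0,"xyz": [0.5,0,3],"rotation": [0,0,0]},
  {"gripper": 0,"xyz": [1,0,3],"rotation": [0,0,0]},
])

```text
time_s: 14.38
ee_pos: [547.0, -135.3, 91.6]
eef_rot: [-3.138, 0.101, 0.112]
wrist_force: [0.2, -0.2, -1.0]
opening: 17.0
```

```bash
python3 st.py;  python3 -c "
from h import *
grab('wrist','w8')"
```

```text
[ 0.11 -0.07  0.08] [ 547.02 -135.28   91.64] F [ 0.23 -0.17 -0.97] T [ 0.014 -0.081  0.005] 14.375
```

View pics/w8.png

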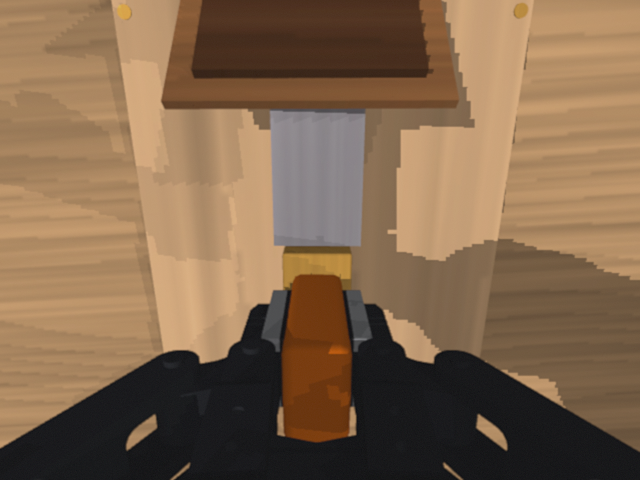

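```bash
python3 -c "
from h import *
grab('side','s7');crop('s7',250,230,160,100,5,'s7c')"
```

```text
(no output)
```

View pics/s7c.png

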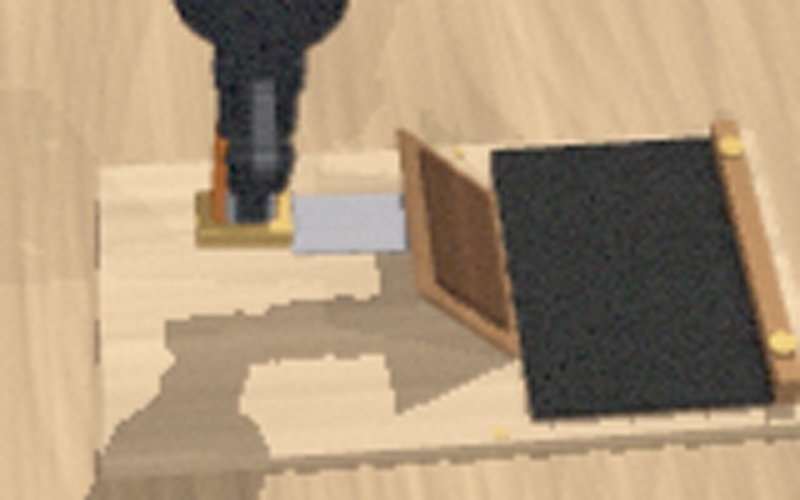

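Emit:
step_arm([
  {"gripper": 0,"xyz": [3,-0.2,2.5],"rotation": [0,0,0]},
  {"gripper": 0,"xyz": [3.5,-0.2,2.5],"rotation": [0,0,0]},
  {"gripper": 0,"xyz": [3.5,-0.2,2.5],"rotation": [0,0,0]},
])

```text
time_s: 14.85
ee_pos: [558.3, -135.9, 99.8]
eef_rot: [-3.138, 0.101, 0.11]
wrist_force: [-0.4, -0.4, -1.6]
opening: 17.6
```

```bash
python3 st.py;  python3 -c "
from h import *
grab('side','s8');crop('s8',250,230,160,100,5,'s8c')"
```

```text
[0.11 0.   0.08] [ 558.3  -135.94   99.76] F [-0.35 -0.41 -1.6 ] T [ 0.065 -0.025  0.023] 14.85
```

View pics/s8c.png

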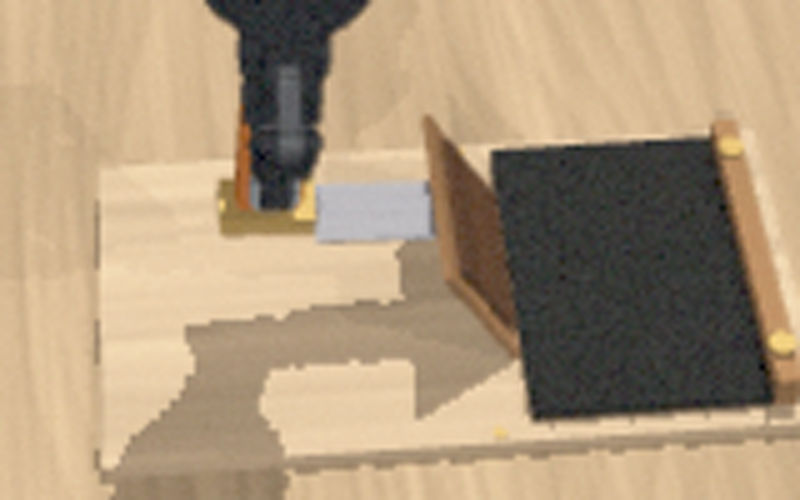

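Emit:
step_arm([
  {"gripper": 0,"xyz": [4,-0.25,1.5],"rotation": [0,0,0]},
  {"gripper": 0,"xyz": [4,-0.25,1.2],"rotation": [0,0,0]},
  {"gripper": 0,"xyz": [4,-0.25,1],"rotation": [0,0,0]},
  {"gripper": 0,"xyz": [3,-0.25,0.5],"rotation": [0,0,0]},
])

```text
time_s: 15.4
ee_pos: [575.2, -137.0, 104.7]
eef_rot: [-3.138, 0.101, 0.108]
wrist_force: [0.1, 0.9, 1.2]
opening: 17.3
```

```bash
python3 st.py;  python3 -c "
from h import *
grab('side','s9');crop('s9',250,230,160,100,5,'s9c')"
```

```text
[0.12 0.08 0.08] [ 575.24 -137.    104.66] F [0.11 0.93 1.2 ] T [ 0.043 -0.074  0.013] 15.4
```

View pics/s9c.png

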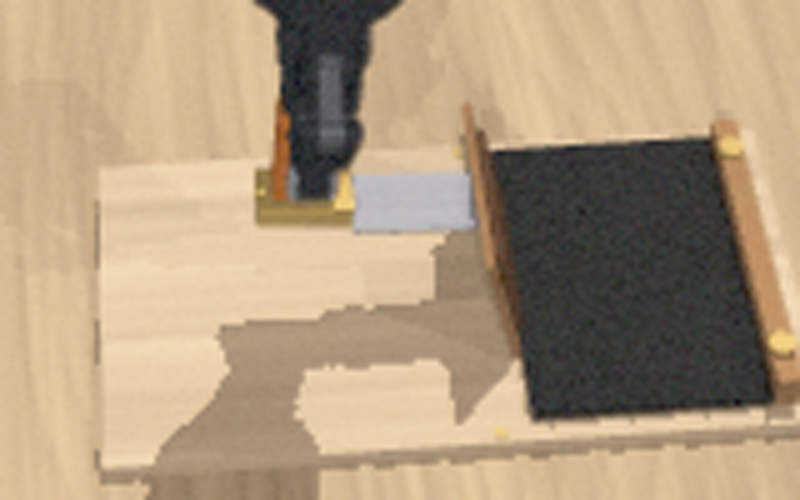

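Emit:
step_arm([
  {"gripper": 0,"xyz": [3.5,-0.25,1],"rotation": [0,0,0]},
  {"gripper": 0,"xyz": [3.5,-0.25,0.5],"rotation": [0,0,0]},
  {"gripper": 0,"xyz": [3.5,-0.25,0.3],"rotation": [0,0,0]},
  {"gripper": 0,"xyz": [3,-0.25,0],"rotation": [0,0,0]},
])

```text
time_s: 15.95
ee_pos: [589.9, -138.1, 106.6]
eef_rot: [-3.138, 0.101, 0.107]
wrist_force: [-0.2, 0.3, -1.0]
opening: 17.2
```

```bash
python3 st.py;  python3 -c "
from h import *
grab('side','s10');crop('s10',250,230,160,100,5,'s10c')"
```

```text
[0.11 0.1  0.08] [ 589.9  -138.07  106.58] F [-0.18  0.32 -1.05] T [ 0.069 -0.101 -0.001] 15.95
```

View pics/s10c.png

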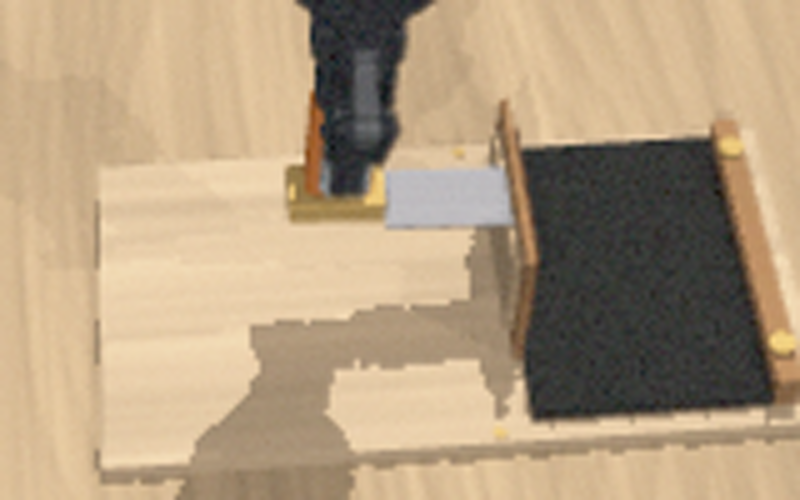

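Emit:
step_arm([
  {"gripper": 0,"xyz": [3.5,-0.25,0],"rotation": [0,0,0]},
  {"gripper": 0,"xyz": [3.5,-0.25,0],"rotation": [0,0,0]},
  {"gripper": 0,"xyz": [3.5,-0.25,0],"rotation": [0,0,0]},
])

```text
time_s: 16.38
ee_pos: [601.4, -138.9, 106.6]
eef_rot: [-3.138, 0.101, 0.106]
wrist_force: [-0.1, -0.1, -0.9]
opening: 17.3
```

```bash
python3 st.py;  python3 -c "
from h import *
grab('side','s11');crop('s11',250,230,160,100,5,'s11c')"
```

```text
[0.11 0.13 0.08] [ 601.41 -138.89  106.63] F [-0.11 -0.14 -0.86] T [ 0.007 -0.092  0.016] 16.375
```

View pics/s11c.png

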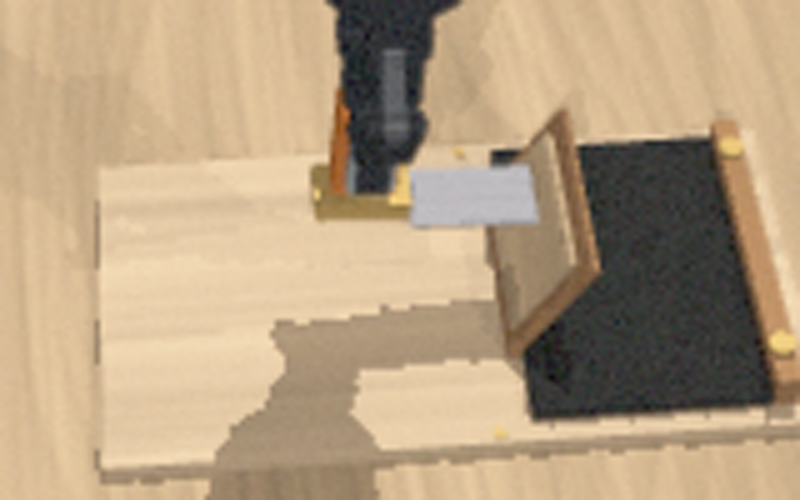

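Emit:
step_arm([
  {"gripper": 0,"xyz": [-5,0.3,10],"rotation": [0,0,0]},
  {"gripper": 0,"xyz": [-10,0.6,15],"rotation": [0,0,0]},
  {"gripper": 0,"xyz": [-10,5,15],"rotation": [0,0,0]},
  {"gripper": 0,"xyz": [0,0,0],"rotation": [0,0,0]},
])

```text
time_s: 16.92
ee_pos: [574.9, -132.3, 150.3]
eef_rot: [-3.138, 0.101, 0.105]
wrist_force: [-0.0, -0.8, -1.2]
opening: 17.1
```

```bash
python3 st.py;  python3 -c "
from h import *
grab('side','s12');crop('s12',250,230,160,100,5,'s12c');grab('scene','sc1');crop('sc1',225,205,110,130,4,'sc1c')"
```

```text
[0.13 0.19 0.06] [ 574.9  -132.31  150.26] F [-0.03 -0.77 -1.23] T [ 0.006 -0.087  0.009] 16.925
```

View pics/s12c.png

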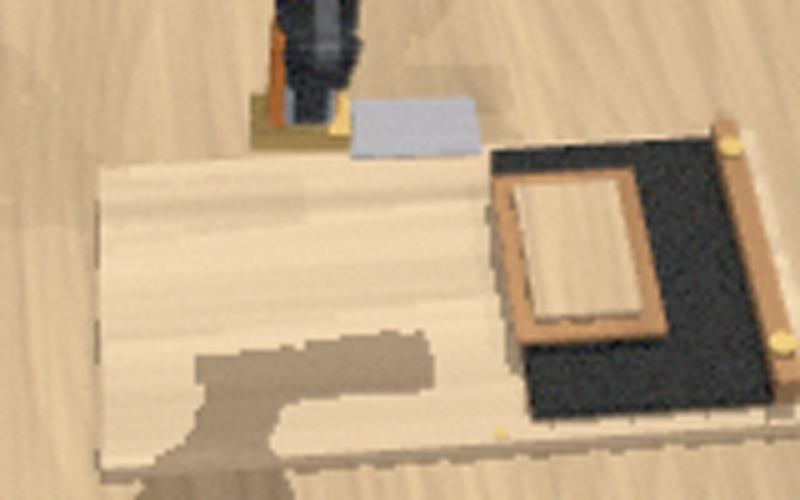

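View pics/sc1c.png

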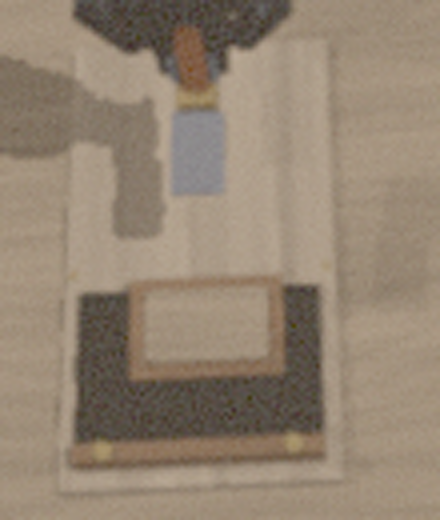

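Emit:
step_arm([
  {"gripper": 0,"xyz": [4,40,16],"rotation": [0,-0.7,1.8]},
  {"gripper": 0,"xyz": [4,50,14],"rotation": [0,-0.7,1.8]},
  {"gripper": 0,"xyz": [4,50,10],"rotation": [0,-0.7,1.8]},
  {"gripper": 0,"xyz": [4,50,10],"rotation": [0,-0.7,1.8]},
  {"gripper": 0,"xyz": [4,50,10],"rotation": [0,-0.7,1.8]},
  {"gripper": 0,"xyz": [4,40,10],"rotation": [0,-0.7,1.8]},
  {"gripper": 0,"xyz": [0,5,0],"rotation": [0,0,0]},
  {"gripper": 0,"xyz": [0,0,0],"rotation": [0,0,0]},
])

```text
time_s: 18.02
ee_pos: [597.2, 157.2, 217.1]
eef_rot: [3.132, 0.194, 0.006]
wrist_force: [0.2, -0.4, -2.3]
opening: 17.5
```

```bash
python3 -c "
from h import *
grab('wrist','w9'); s=arm.observe(); print(corr(.13,0),s['ee_pos'],s['wrist_force'],s['time_s'])
blade('w9')"
```

```text
[0.18 0.24 0.4 ] [597.18684334 157.13907915 217.14207813] [ 0.41070612  0.03317564 -0.99530484] 18.075
tool-z of blade top: root 32.11978434544961 tip drop*58 -1.415968818983697 roll slope -0.004819812989790506 10825 0.6244137111742828
```

View pics/w9.png

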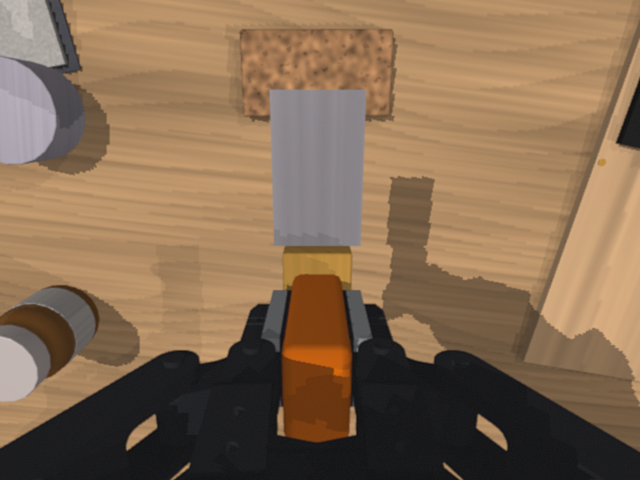

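```bash
python3 - <<'E'
from h import *
crop("w9",230,20,180,110,4,"w9c")
W=cloud("w9");print(np.nanmedian(W[35:85,250:385].reshape(-1,3),0))
c=[plane("w9",u,v,12) for u,v in [(241.5,30),(393,30),(391,116),(245,116)]];print("rest",np.mean(c,0).round(1),[np.linalg.norm(c[i]-c[i-1]).round(1) for i in range(4)],np.arctan2(*((c[0]+c[1])-(c[2]+c[3]))[[1,0]]))
E
```

```text
[703.70347126 170.54687202  12.40108911]
rest [694.  168.8  12. ] [np.float64(58.8), np.float64(107.6), np.float64(58.9), np.float64(109.2)] 0.1336339305225377
```

View pics/w9c.png

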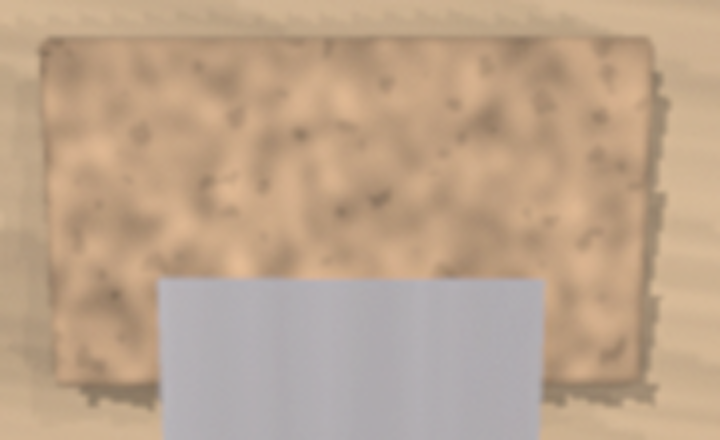

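Emit:
step_arm([
  {"gripper": 0,"xyz": [34,4,-20],"rotation": [0.2,0.1,0.4]},
  {"gripper": 0,"xyz": [34,4,-30],"rotation": [0,0,0]},
  {"gripper": 0,"xyz": [28,3,-35],"rotation": [0,0,0]},
  {"gripper": 0,"xyz": [0,0,-30],"rotation": [0,0,0]},
  {"gripper": 0,"xyz": [0,0,0],"rotation": [0,0,0]},
  {"gripper": 0,"xyz": [0,0,0],"rotation": [0,0,0]},
])

```text
time_s: 18.82
ee_pos: [697.9, 153.5, 96.4]
eef_rot: [3.128, 0.179, 0.0]
wrist_force: [-0.2, 0.9, -1.0]
opening: 17.5
```

```bash
python3 -c "
from h import *
s=arm.observe(); print(corr(.13,0),s['ee_pos'],np.array([698.7,169,46])-s['ee_pos'],s['wrist_force'],s['time_s'])"
```

```text
[0.47 0.04 0.9 ] [697.89107678 153.54362308  96.36951979] [  0.80892322  15.45637692 -50.36951979] [-0.16529591  0.90040821 -1.01065463] 18.825
```

Emit:
step_arm([
  {"gripper": 0,"xyz": [0.5,9,-12],"rotation": [0.4,0,0.9]},
  {"gripper": 0,"xyz": [0.3,6,-10],"rotation": [0,0,0]},
  {"gripper": 0,"xyz": [0,0,-5],"rotation": [0,0,0]},
  {"gripper": 0,"xyz": [0,0,0],"rotation": [0,0,0]},
])

```text
time_s: 19.32
ee_pos: [700.0, 169.9, 71.4]
eef_rot: [3.135, 0.206, 0.008]
wrist_force: [0.0, 0.5, -1.0]
opening: 17.0
```

```bash
python3 -c "
from h import *
s=arm.observe(); print(corr(.13,0),s['ee_pos'],np.array([698.7,169,46])-s['ee_pos'],s['wrist_force'],s['time_s'])"
```

```text
[-0.01  0.3  -0.06] [699.99410181 169.93030939  71.36741983] [ -1.29410181  -0.93030939 -25.36741983] [ 0.03725893  0.49110465 -1.03406723] 19.325
```

Emit:
step_arm([
  {"gripper": 0,"xyz": [-1.2,-0.9,-10],"rotation": [0,0.1,0]},
  {"gripper": 0,"xyz": [0,0,-8],"rotation": [0,0,0]},
  {"gripper": 0,"xyz": [0,0,-2],"rotation": [0,0,0]},
  {"gripper": 0,"xyz": [0,0,0],"rotation": [0,0,0]},
])

```text
time_s: 19.82
ee_pos: [698.8, 168.7, 50.1]
eef_rot: [3.134, 0.205, 0.006]
wrist_force: [0.1, -0.4, -0.9]
opening: 17.6
```

```bash
python3 -c "
from h import *
s=arm.observe(); print(corr(.13,0),s['ee_pos'],np.array([698.7,169,46])-s['ee_pos'],s['wrist_force'],s['wrist_torque'],s['time_s'])
grab('side','s13');crop('s13',305,155,90,70,8,'s13c');grab('scene','sc2');crop('sc2',355,245,75,75,7,'sc2c')"
```

```text
[ 0.01  0.21 -0.05] [698.81637668 168.67325833  50.10983626] [-0.11637668  0.32674167 -4.10983626] [ 0.05793787 -0.35669155 -0.91212846] [-0.01991561  0.05762921  0.04075724] 19.825
```

View pics/s13c.png

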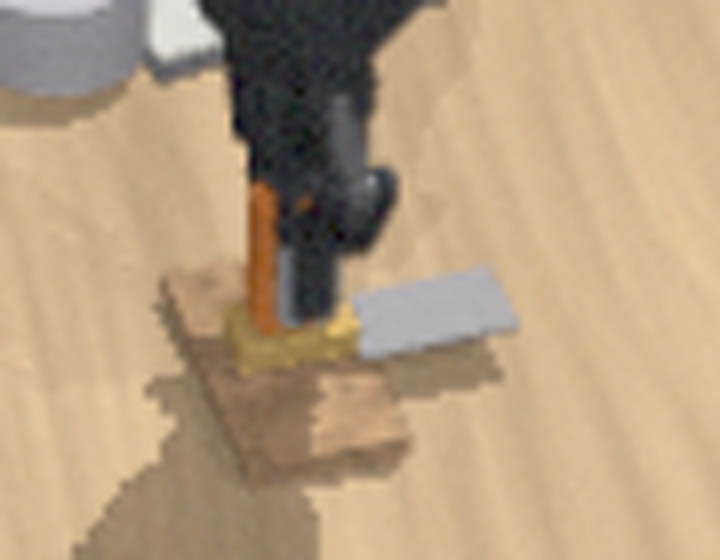

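Emit:
step_arm([
  {"gripper": 0,"xyz": [0,0,-1.5],"rotation": [0,0,0]},
  {"gripper": 0,"xyz": [0,0,-1],"rotation": [0,0,0]},
  {"gripper": 0,"xyz": [0,0,-0.7],"rotation": [0,0,0]},
])

```text
time_s: 20.3
ee_pos: [699.5, 168.9, 47.8]
eef_rot: [3.135, 0.205, 0.008]
wrist_force: [-0.2, 0.7, -0.7]
opening: 17.7
```

```bash
python3 -c "
from h import *
s=arm.observe(); print(corr(.13,0),s['ee_pos'],s['wrist_force'],s['wrist_torque'],s['time_s'])"
```

```text
[-0.02  0.3  -0.04] [699.52789835 168.91652062  47.84693642] [-0.19269268  0.71521412 -0.725834  ] [0.00596597 0.01980771 0.00509583] 20.3
```

Emit:
step_arm([
  {"gripper": 0,"xyz": [0,0,-0.7],"rotation": [0,0,0]},
  {"gripper": 0,"xyz": [0,0,0],"rotation": [0,0,0]},
])

```text
time_s: 20.55
ee_pos: [699.5, 168.9, 47.1]
eef_rot: [3.135, 0.205, 0.008]
wrist_force: [-0.5, 0.5, -0.9]
opening: 17.4
```

```bash
python3 -c "
from h import *
s=arm.observe(); print(corr(.13,0),s['ee_pos'],s['wrist_force'],s['wrist_torque'],s['time_s'])"
```

```text
[-0.02  0.31 -0.05] [699.52172687 168.94063161  47.11867072] [-0.49185978  0.54414813 -0.92190264] [ 0.03685799  0.02502136 -0.00239593] 20.55
```

Emit:
step_arm([
  {"gripper": 0,"xyz": [0,0,-0.5],"rotation": [0,0.1,0]},
  {"gripper": 0,"xyz": [0,0,-0.4],"rotation": [0,0,0]},
])

```text
time_s: 20.8
ee_pos: [699.6, 169.0, 46.6]
eef_rot: [3.135, 0.205, 0.006]
wrist_force: [-1.0, -0.1, 3.3]
opening: 17.2
```

```bash
python3 -c "
from h import *
s=arm.observe(); print(corr(.13,0),s['ee_pos'],s['wrist_force'],s['wrist_torque'],s['time_s'])"
```

```text
[-0.01  0.21 -0.04] [699.59988741 168.97483224  46.59407277] [-1.00978969 -0.13298257  3.28519238] [-0.17031795  0.36354104 -0.02514001] 20.8
```

Emit:
step_arm([
  {"gripper": 0,"xyz": [0,0,-0.5],"rotation": [0,0,0]},
  {"gripper": 0,"xyz": [0,0,0],"rotation": [0,0,0]},
])

```text
time_s: 21.05
ee_pos: [699.6, 169.0, 46.6]
eef_rot: [3.135, 0.205, 0.006]
wrist_force: [0.4, 0.9, 0.0]
opening: 16.9
```

```bash
python3 -c "
from h import *
s=arm.observe(); print(corr(.13,0),s['ee_pos'],s['wrist_force'],s['wrist_torque'],s['time_s'])"
```

```text
[-0.01  0.22 -0.04] [699.62671978 168.99819986  46.6246045 ] [0.40341105 0.85395431 0.0330687 ] [-0.01535143  0.0596994   0.06802023] 21.05
```

Emit:
step_arm([
  {"gripper": 0.5,"xyz": [0,0,0],"rotation": [0,0,0]},
  {"gripper": 0.7,"xyz": [0,0,0],"rotation": [0,0,0]},
  {"gripper": 1,"xyz": [0,0,0],"rotation": [0,0,0]},
  {"gripper": 1,"xyz": [0,0,0],"rotation": [0,0,0]},
  {"gripper": 1,"xyz": [0,0,0],"rotation": [0,0,0]},
], newtons=20)

```text
time_s: 21.68
ee_pos: [700.2, 169.2, 46.5]
eef_rot: [-3.134, -0.205, -0.008]
wrist_force: [0.2, -0.2, -0.6]
opening: 85.6
```

Emit:
step_arm([
  {"gripper": 1,"xyz": [0,0,15],"rotation": [0,0,0]},
  {"gripper": 1,"xyz": [0,0,25],"rotation": [0,0,0]},
  {"gripper": 1,"xyz": [0,0,35],"rotation": [0,0,0]},
  {"gripper": 1,"xyz": [-10,0,45],"rotation": [0,0,0]},
  {"gripper": 1,"xyz": [-30,0,35],"rotation": [0,0,0]},
  {"gripper": 1,"xyz": [-15,0,20],"rotation": [0,0,0]},
  {"gripper": 1,"xyz": [0,0,0],"rotation": [0,0,0]},
  {"gripper": 1,"xyz": [0,0,0],"rotation": [0,0,0]},
])

```text
time_s: 22.68
ee_pos: [645.9, 170.7, 239.9]
eef_rot: [-3.133, -0.206, -0.028]
wrist_force: [0.6, -0.5, 0.2]
opening: 85.5
```

```bash
python3 -c "
from h import *
grab('wrist','w10');grab('side','s14');crop('s14',260,150,160,170,4,'s14c');grab('scene','sc3')
s=arm.observe();print(s['ee_pos'],s['time_s'],np.abs(s['joint_velocities']).max())"
```

```text
[645.5264192  170.76125983 238.43352674] 22.825 0.012130314287331207
```

View pics/w10.png

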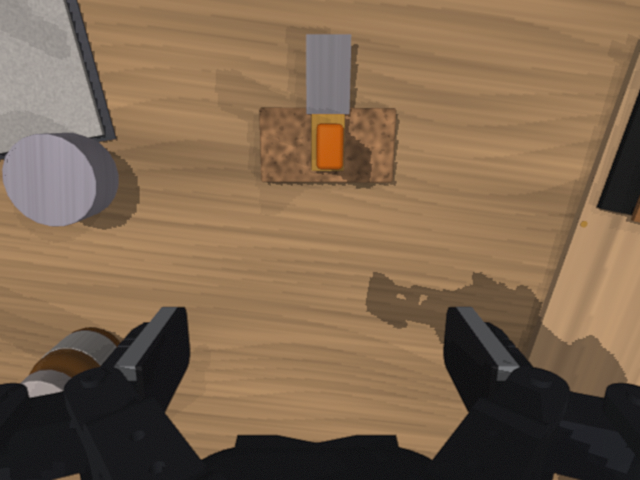

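View pics/s14c.png

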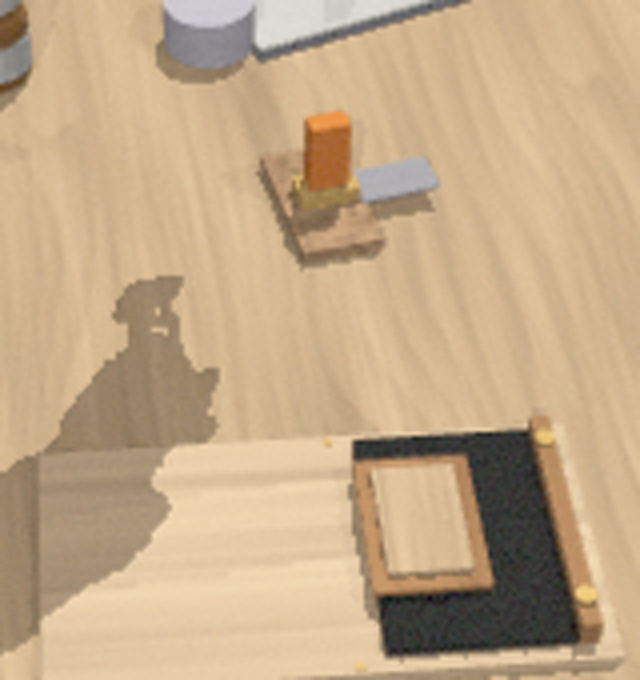

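View pics/sc3.png

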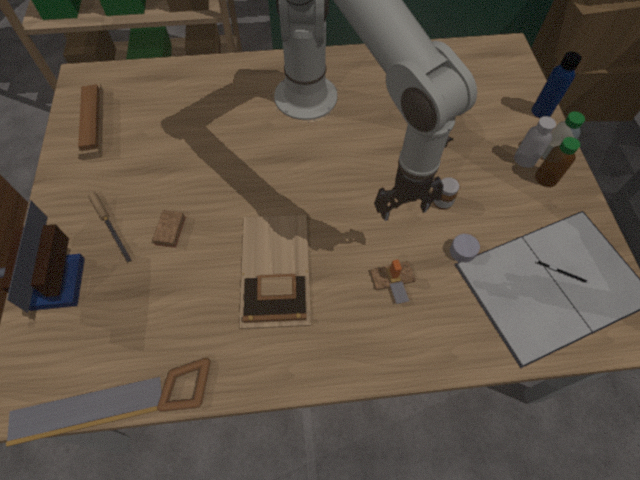

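```bash
python3 - <<'E'
from h import *
for tag,(u0,u1,v0,v1) in {"side":(0,)*4}.items() if 0 else {}: pass
W=cloud("s14"); u,v=260+420/4,150+520/4
Q=W[int(v)-10:int(v)+10,int(u)-10:int(u)+10].reshape(-1,3);Q=Q[~np.isnan(Q[:,0])]
A=np.c_[Q[:,:2]-Q[:,:2].mean(0),np.ones(len(Q))];print("panel pale",Q.mean(0).round(1),np.linalg.lstsq(A,Q[:,2],rcond=None)[0].round(3))
W=cloud("sc3");Q=W[281:294,264:290].reshape(-1,3);Q=Q[~np.isnan(Q[:,0])];A=np.c_[Q[:,:2]-Q[:,:2].mean(0),np.ones(len(Q))];print(Q.mean(0).round(1),np.linalg.lstsq(A,Q[:,2],rcond=None)[0].round(3))
h=np.mean([plane("w10",u,v,80) for u,v in [(316,124),(344,124),(344,171),(317,171)]],0)
r=np.mean([plane("w10",u,v,12) for u,v in [(260,108),(396,108),(395,181),(263,182)]],0);print(h,r,h-r)
W=cloud("w10");print("handle top z",np.nanmedian(W[130:165,320:340,2]),"block",np.nanmedian(W[125:170,270:300,2]))
# panel near edge vs step, side view
f=lambda u,v:(260+(u+.5)/4-.5,150+(v+.5)/4-.5)
for a in [(355,460),(373,594),(468,455),(494,588)]: print(plane("s14",*f(*a),22.5).round(1))
E
```

```text
panel pale [ 699.3 -145.1   25.4] [ 6.0000e-03 -7.0000e-03  2.5413e+01]
[ 704.1 -141.6   25.5] [1.000e-02 6.000e-03 2.548e+01]
[696.82179754 169.65455299  80.        ] [694.56164055 168.65809277  12.        ] [ 2.26015699  0.99646022 68.        ]
handle top z 80.46204977331934 block 12.522135352402557
[670.8 -91.5  22.5]
[ 662.2 -193.2   22.5]
[739.7 -97.4  22.5]
[ 731.7 -198.7   22.5]
```

```bash
python3 -c "
from plant import arm
print(arm.job_done()); print(arm.observe()['time_s'])"
```

```text
the job is handed in; nothing more can be done
None
the job is handed in; nothing more can be done
```

The job is done and handed in at about 22.8 s, well inside the 61 s limit. The panel lies flat on the black deck, pale face up, and the lifter stands upright on the middle of its cork block.

**What I did**
- I gripped the lifter by its handle. The blade tip measured about 1.4 mm high, so I pitched the nose down 4°.
- I felt the tip down on to the tray at about 2–5 N and eased off. Then I slid it under the near lip and pushed the panel up to the step.
- I raised the lip in an arc until the panel went past upright and fell on to the deck, then set the lifter back on its block.
- The gripper never came near the panel. The highest wrist force I read was about 4 N, and it came during the lift. Forces were sampled at the end of each move, not continuously.

**Last checks**
- **Panel:** the pale face is level within 0.01 rad. It stands at about 25.5 mm, against 26.5 mm expected. That difference is within the calibration.
- **Panel edge:** its near edge lies at the step. One picture after the fall seemed to show the lip overhanging a little, but the measurement did not.
- **Lifter:** upright, 2.3 mm along x and 1.0 mm along y from the block's centre. The handle top is at 80.5 mm, against 80 mm expected.
- **Other things:** the jar, tin and sander look unmoved by eye; I did not measure them. The gripper is open and clear of everything.

**Disagreement:** the fixed cameras first put the blade tip about 2 mm low by triangulation. The wrist-camera depth said about 1.4 mm high, and the touch on the tray agreed with the wrist camera.

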